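# Change the spatter guards on a welding positioner

### The arm

A 6-joint arm with a two-finger parallel gripper is mounted at the origin on the work surface. World frame = base frame: x ahead of the robot, y to its left, z up, the work surface at z = 0. Lengths are in mm, angles in rad, forces in N, time in s.
With the tool pointing down it reaches from about 300 to 775 mm from the base axis. Payload 14.6 kg.
Tool frame: the origin (TCP) lies on the centre line of the jaws, within the pads' length; the fingertips stand 8 mm ahead of it and the grasp point (between the pads) lies 11 mm behind it; z points along the fingers, y is the direction in which the jaws open and shut (so a half turn about z gives the same grasp; the last joint's range is limited). The gripper opens to 94 mm and grips with 3 to 60 N. Pads are 16 mm wide; open, the fingers measure 119 mm over their backs; the gripper's body (75 mm by 177 mm) begins 78 mm behind the grasp point.
Start: joints at [-1.348, 0.3, 1.521, -0, 1.321, -0.067], TCP at [157.161, -527.057, 213.446] pointing down, gripper open.
Joint ranges: [-3.03, 3.03], [-0.79, 2.21], [0.23, 2.52], [-1.04, 4.18], [0, 3.07], [-2.55, 2.55]. Speed limits (rad/s): [2.22, 2.22, 2.57, 3.14, 3.14, 3.14].

### API

Orientations are given as [roll, pitch, yaw] about the fixed x, y, z axes, in that order (R = Rz(yaw) Ry(pitch) Rx(roll)).
In Python, from cell import read_state, cams, manip gives the robot as it stands.
- The arm moves only by the shell command python3 -m handwheel 'ROWS' [OPENING] [FORCE]. ROWS is JSON, a list of rows, each a list of 4 numbers: the shift along the tool's x, y, z in m, then the turn about the tool's z in degrees. In form: [[dx, dy, dz, turn], ...]. A call has 1 to 5 rows; each row is the pose to reach, as a shift and turn from the pose measured when the call began, along the tool's axes at that moment; what a row does not reach only later rows make up. A row lasts 1/8 s, in which the tool goes at most 62.5 mm and 10.7 degrees, less where a joint would pass 70% of its speed; a pose out of reach is approached as far as the arm can. A call with a gripper value outside its range is refused whole. OPENING is the closure, from 0 (fully open) to 1 (shut), set as the call begins (- or left out, the last holds). The fingers move at their own pace and stop on an object; FORCE is the grip in N (left out, the last holds). Time passes only in rows, so rows that repeat a pose let the fingers close. It gives the time, the measured TCP pose, the force and the opening at its end, in the units of the state.
- read_state(): the state, without advancing time (a new reading comes with each control period).
- cams.camera(name): name is "scene" or "top"; returns the picture (400x640x3 uint8, red, green, blue); there is no depth.
- cams.get_calibration(name): a dict with "vertical_fov" (degrees; the focal length in pixels is half the picture's height over the tangent of half this angle, whatever the lens; pixels are square), "cx", "cy" (the principal point, pixels), "R" (3x3) and "t" (3): a world point X has camera coordinates R X + t. Camera axes: x right, y down, z forward; pixel columns grow to the right and rows downward; lengths in mm; the calibration is good to about 2 mm. A picture is of the moment at which its call begins. get_calibration takes no time and is no camera call.
- manip.sign_off(): hands the job in, once; it reports no verdict.
The state is a dict: "clock": time; "joints": joint angles; "qd": joint speeds; "effort": joint torques, N m; "eef_pos": TCP position; "eef_rot": TCP orientation; "wrist_force": force on the tool from outside, world axes, zero at the start; "moment": the same for the moment, N m; "finger_gap": finger opening in mm.
Only numpy, scipy, OpenCV 4.12 (cv2) and the standard library are available. Lean on these libraries where they do the work, as an engineer would, in place of code of your own. Each camera call takes 0.05 s, during which the arm holds its last target. There are 200 camera calls.

### The job

Take every spattered guard off the positioner's tilted table (slide it up its keyholes to the wide ends, then lift it off) and lay it flat in the black tray. When the table is bare, hang a clean guard from the stack at each of the three places, slid down fully home, and, in the order left, middle, right as the robot stands, give each hung guard a steady tug of about 10 N straight off the table, held for half a second, to prove that the bolt heads hold it. Leave the fourth guard on the pallet, do not wrench the guards against the bolts, and do not disturb the finished hubs.

Things in the scene. Friction and masses are not known exactly. Their poses are not given: they have to be found in the camera images.
- old_left: spattered guard (may be absent), small dark weld beads on its face; hangs home at the left place at the start. 160 x 60 x 12 mm aluminium guard plate, 0.26 kg. Origin: centre of its underside; x along its length, y across, z up through its thickness; +x is the end its slots run towards. Keyholes: see new_1
- old_mid: spattered guard (may be absent), small dark weld beads on its face; hangs home at the middle place at the start. 160 x 60 x 12 mm aluminium guard plate, 0.26 kg. Origin: centre of its underside; x along its length, y across, z up through its thickness; +x is the end its slots run towards. Keyholes: see new_1
- old_right: spattered guard (may be absent), small dark weld beads on its face; hangs home at the right place at the start. 160 x 60 x 12 mm aluminium guard plate, 0.26 kg. Origin: centre of its underside; x along its length, y across, z up through its thickness; +x is the end its slots run towards. Keyholes: see new_1
- new_2: clean guard, no beads; at the start second from below of the stack of four on the pallet, flat, +x roughly towards the robot. 160 x 60 x 12 mm aluminium guard plate, 0.26 kg. Origin: centre of its underside; x along its length, y across, z up through its thickness; +x is the end its slots run towards. Keyholes: see new_1
- new_3: clean guard, no beads; at the start third from below of the stack of four on the pallet, flat, +x roughly towards the robot. 160 x 60 x 12 mm aluminium guard plate, 0.26 kg. Origin: centre of its underside; x along its length, y across, z up through its thickness; +x is the end its slots run towards. Keyholes: see new_1
- new_4: clean guard, no beads; at the start top one of the stack of four on the pallet, flat, +x roughly towards the robot. 160 x 60 x 12 mm aluminium guard plate, 0.26 kg. Origin: centre of its underside; x along its length, y across, z up through its thickness; +x is the end its slots run towards. Keyholes: see new_1
- new_1: clean guard, the bottom one of the stack; same plate as the others. All guards have on their centre line (y = 0) two through keyholes: wide ends 30 mm across, centred at x = -52 and +24 mm, each with a slot 13 mm wide running from it towards +x; the slots end at x = -17.5 and +58.5 mm. Wide end to narrow end is a slide of 30 mm
- station_left (a point): the left hanging place (left is the robot's left) on the table face, which leans 35 deg from level, facing up and away from the robot (its high edge is nearest the robot). Point where the origin of a guard lies when hung fully home; axes as that guard's: x up the slope, y across to the robot's right, z straight off the face. Places are 102 mm apart; face from x = -100 to +133 mm
- station_mid (a point): the middle hanging place (left is the robot's left) on the table face, which leans 35 deg from level, facing up and away from the robot (its high edge is nearest the robot). Point where the origin of a guard lies when hung fully home; axes as that guard's: x up the slope, y across to the robot's right, z straight off the face. Places are 102 mm apart; face from x = -100 to +133 mm
- station_right (a point): the right hanging place (left is the robot's left) on the table face, which leans 35 deg from level, facing up and away from the robot (its high edge is nearest the robot). Point where the origin of a guard lies when hung fully home; axes as that guard's: x up the slope, y across to the robot's right, z straight off the face. Places are 102 mm apart; face from x = -100 to +133 mm
- heads_left: the two bolt heads of the left place; origin and axes as point station_left. At every place two headed bolts stand on the face at x = -22 and +54 mm, y = 0 in the axes of that place: shank 9 mm across, head 20 mm across, underside 15 mm and top 21 mm off the face, so a hung guard has 3 mm of play under the heads
- heads_mid: the two bolt heads of the middle place; origin and axes as its point. A guard comes off by sliding 30 mm up the slope (+x), when the heads stand in the wide ends (5 mm of room all round), then lifting straight off along z. It goes on the other way
- heads_right: the two bolt heads of the right place; origin and axes as its point. Fully home the slot ends rest on the shanks; nothing springs or latches, and friction may hold a guard short of home unless it is pushed down
- tray: loose black open tray for the spattered guards, 250 (x) x 170 (y) x 45 mm high outside, walls and floor 5 mm, 0.9 kg; origin: centre of its underside. Guards may lie on one another in it
- pallet: fixed plywood board 200 (x) x 110 (y) x 18 mm under the stack of clean guards; origin: centre of its underside
- hub_1: bystander: finished steel hub, stem 54 mm across, flange 76 mm across on top, 45 mm high, 0.7 kg, with three bronze bushes; origin: centre of its underside
- hub_2: bystander: finished steel hub, stem 54 mm across, flange 76 mm across on top, 45 mm high, 0.7 kg, with three bronze bushes; origin: centre of its underside
- hub_3: bystander: finished steel hub, stem 54 mm across, flange 76 mm across on top, 45 mm high, 0.7 kg, with three bronze bushes; origin: centre of its underside
Not all that is in view belongs to the job. What is shaped like the new_2 but red is not meant.

How it is judged:
By the outcome, as a careful person would: the job done as asked, in the order asked, and still so for the second after the job is handed in, with the robot touching nothing.
Of old_left, old_mid, old_right only 1 to 3 are there at a start; the rules pass over those that are not, and their reading is None.
At some moment in a run one of tray may be knocked a few centimetres aside while the robot is not near it.
Once in a run the grip may slacken for a moment while it holds something.
It also fails if it takes over 210 s, if anything falls off the work surface, if the arm or the gripper's body presses on something with over 40 N, if the wrist force passes 120 N, or if a joint passes its speed limit or range.

## Working session

There is one attempt and no reset: what is moved stays moved. The work goes in short steps, Python scripts to look and compute and a shell command to move; the robot and the scene stay as the last step left them, time stands still between calls to the robot, and variables do not carry over. Pictures are saved under pics/ and viewed, about 12 in all and at most 16, crops included, and the job is handed in when it is done.

```bash
ls; mkdir -p pics; python3 - <<'E'
from cell import read_state,cams
import cv2
for n in("scene","top"):
    cv2.imwrite(f"pics/{n}0.png",cams.camera(n)[:,:,::-1]); c=cams.get_calibration(n); print(n,c)
print(read_state())
E
```

```text
pics
scene {'vertical_fov': 53.31762413571863, 'cx': 317.227338866742, 'cy': 201.49582821145978, 'R': array([[ 0.6559555 ,  0.7547898 ,  0.0038404 ],
       [ 0.45432926, -0.39076485, -0.80055466],
       [-0.6027498 ,  0.52687303, -0.59924744]]), 't': array([-237.72401067, -175.12368305, 1519.04347098])}
top {'vertical_fov': 48.45636448060326, 'cx': 322.9807079920597, 'cy': 203.83250687709582, 'R': array([[ 0.00592737, -0.99992412, -0.01079865],
       [-0.99640097, -0.00499266, -0.08461785],
       [ 0.08455751,  0.01126135, -0.99635496]]), 't': array([ -75.12637627,  461.13930142, 1557.98154266])}
{'clock': 0.1, 'joints': array([-1.34759158e+00,  3.00431821e-01,  1.52149876e+00, -4.02203182e-06,
        1.32066313e+00, -6.66220162e-02]), 'qd': array([-1.34584233e-03, -5.21558140e-04, -1.88406362e-03,  7.79772529e-05,
        3.92632448e-04, -4.78168276e-04]), 'effort': array([ 7.21216711e-04, -5.32640469e+01, -3.53282046e+01,  7.09713064e-02,
        2.35217315e-02, -7.14627504e-05]), 'eef_pos': array([ 157.12042366, -526.8606833 ,  212.94268622]), 'eef_rot': array([-3.14059356e+00, -6.27555689e-05,  2.89827725e-01]), 'wrist_force': array([-0.05195688,  0.60868381, -0.90962415]), 'moment': array([ 0.02210833,  0.00419474, -0.0322544 ]), 'finger_gap': 94.0918451907106}
```

View pics/scene0.png

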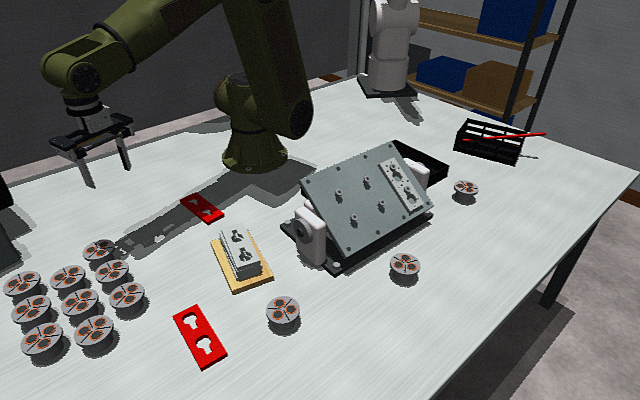

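View pics/top0.png

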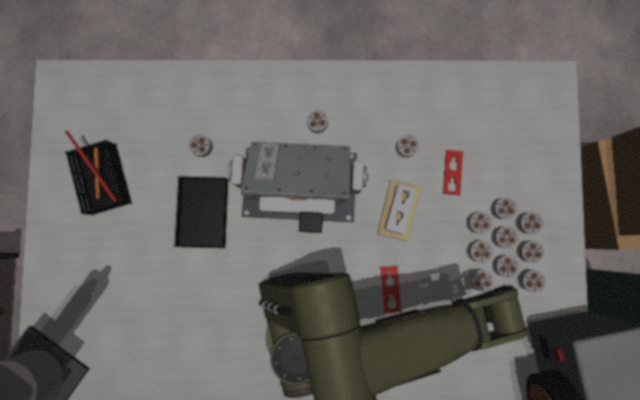

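```bash
cat > h.py <<'E'
import cv2,numpy as np
from scipy.optimize import least_squares
from cell import read_state,cams,manip
def crop(n,x,y,w,h,s,out,fresh=True,src=None):
    im=cams.camera(n)[:,:,::-1] if src is None else cv2.imread(src)
    cv2.imwrite(out,cv2.resize(im[y:y+h,x:x+w],None,fx=s,fy=s,interpolation=cv2.INTER_CUBIC))
def proj(n,X):
    c=cams.get_calibration(n); f=200/np.tan(np.radians(c["vertical_fov"]/2))
    P=np.asarray(X,float).reshape(-1,3)@c["R"].T+c["t"]
    return np.c_[c["cx"]+f*P[:,0]/P[:,2], c["cy"]+f*P[:,1]/P[:,2]]
def onz(n,uv,z):
    c=cams.get_calibration(n); f=200/np.tan(np.radians(c["vertical_fov"]/2))
    d=c["R"].T@np.array([(uv[0]-c["cx"])/f,(uv[1]-c["cy"])/f,1]); o=-c["R"].T@c["t"]
    return o+d*(z-o[2])/d[2]
E
python3 - <<'E'
from h import *
crop("scene",280,130,170,150,4.7,"pics/a.png",src="pics/scene0.png")
a=cv2.imread("pics/top0.png")
cv2.imwrite("pics/b.png",cv2.resize(a[115:255,170:430],None,fx=3,fy=3,interpolation=cv2.INTER_CUBIC))
crop("scene",190,210,100,100,6,"pics/c.png",src="pics/scene0.png")
E
```

```text
(no output)
```

View pics/a.png

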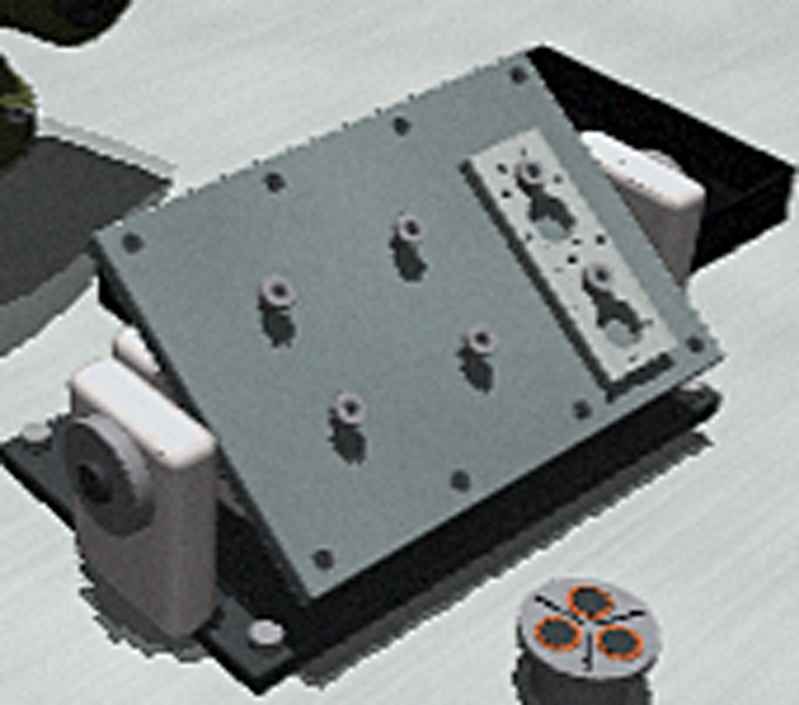

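View pics/b.png

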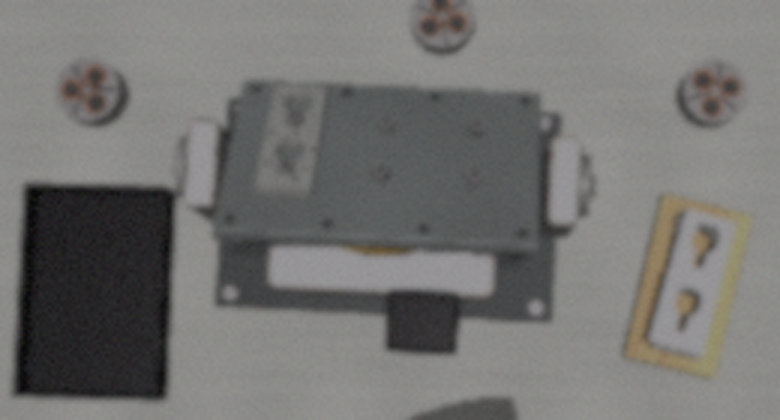

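View pics/c.png

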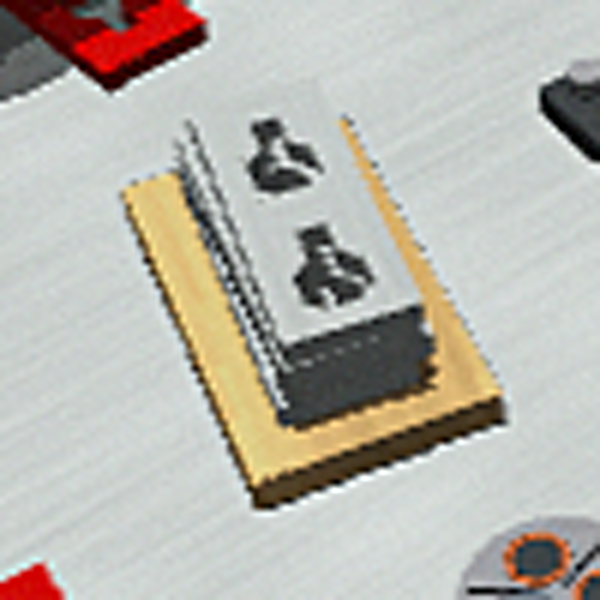

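```bash
cat >> h.py <<'E'
def Rz(a): return np.array([[np.cos(a),-np.sin(a),0],[np.sin(a),np.cos(a),0],[0,0,1]])
c35,s35=np.cos(np.radians(35)),np.sin(np.radians(35))
R0=np.array([[-c35,0,s35],[0,-1,0],[s35,0,c35]]).T
E
python3 - <<'E'
from h import *
pa=lambda p:(280+(p[0]+.5)/4.7-.5,130+(p[1]+.5)/4.7-.5)
pb=lambda p:(170+(p[0]+.5)/3-.5,115+(p[1]+.5)/3-.5)
pc=lambda p:(190+(p[0]+.5)/6-.5,210+(p[1]+.5)/6-.5)
Ls=[[54,-102,21],[-22,-102,21],[54,0,21],[-22,0,21],[54,102,21],[-22,102,21]]
S=np.array([pa(p) for p in [(531,172),(599,277),(408,228),(480,340),(277,292),(349,408)]])
T=np.array([pb(p) for p in [(380,174),(387,125),(472,181),(476,129)]])
L=np.array(Ls)
W=lambda q:(Rz(q[3])@R0@L.T).T+q[:3]
for w in((1,1),(1,0.),(0,1)):
    f=lambda q:np.r_[w[0]*(proj("scene",W(q))-S).ravel(),w[1]*(proj("top",W(q)[2:])-T).ravel()]
    r=least_squares(f,[600,0,150,0]); print(r.x.round(3),r.fun.round(2))
Ts=np.array([pb(p) for p in[(681,208),(733,222),(700,355),(648,343),(703,241),(686,303)]])
Lt=np.array([[-80,-30],[-80,30],[80,30],[80,-30],[-52,0],[24,0]])
for n,P,LL in(("top",Ts,Lt),("scene",np.array([pc(p) for p in[(283,347),(425,303),(335,283),(285,170)]]),np.array([[-80,30],[-80,-30],[-52,0],[24,0]]))):
    X=np.array([onz(n,p,66)[:2] for p in P])
    A=lambda q:np.c_[q[0]-np.cos(q[2])*LL[:,0]+np.sin(-q[2])*-LL[:,1]*-1*-1, q[1]-np.sin(q[2])*LL[:,0]-np.cos(q[2])*LL[:,1]]
    print(n,X.round(0).tolist())
    # template: guard x -> -X rotated by yaw, y -> -Y
    def g(q):
        R=Rz(q[2])[:2,:2]; return ((R@(-LL.T)).T+q[:2]-X).ravel()
    r=least_squares(g,[500,-250,0]); print(r.x.round(3),r.fun.round(1))
trc=[(25,185),(174,190),(166,398),(14,393)]
print(np.array([onz("top",pb(p),45)[:2] for p in trc]).round(0))
for p in[(200,144),(317,121),(407,145)]: print(onz("top",p,45).round(0))
E
```

```text
[ 5.83269e+02  1.31450e+01  1.17911e+02 -5.40000e-02] [-0.19  0.24 -0.39  0.17  0.16  0.28 -0.54 -0.1  -0.28 -0.23 -0.63 -0.15
 -0.69 -0.37 -0.88 -0.4   0.08 -0.89 -0.13  0.01]
[ 5.87801e+02  8.92200e+00  1.22440e+02 -4.40000e-02] [-0.08 -0.08 -0.04 -0.08  0.35  0.18 -0.09 -0.11 -0.05 -0.06 -0.1   0.14
  0.   -0.    0.   -0.    0.   -0.    0.   -0.  ]
[ 5.85521e+02  1.24830e+01  9.83760e+01 -5.90000e-02] [-0.    0.   -0.    0.    0.    0.   -0.    0.   -0.    0.   -0.    0.
 -0.11 -0.13 -0.24  0.05  0.24 -0.5   0.1   0.6 ]
top [[528.0, -327.0], [512.0, -386.0], [359.0, -347.0], [372.0, -288.0], [489.0, -352.0], [418.0, -332.0]]
[ 4.41784e+02 -3.37538e+02 -2.51000e-01] [-0.8 -1.4  0.3 -0.  -2.1  0.4 -0.5 -0.5  2.7  1.4  0.4  0.2]
scene [[516.0, -391.0], [533.0, -334.0], [499.0, -356.0], [425.0, -334.0]]
[ 4.47921e+02 -3.40610e+02 -2.82000e-01] [ 0.6 -0.4  0.5 -0.1 -0.8  0.5 -0.3  0.1]
[[554. 438.]
 [549. 263.]
 [306. 266.]
 [311. 443.]]
[670. 364.  45.]
[754. -50.  45.]
[ 669. -368.   45.]
```

```bash
cat >> h.py <<'E'
def to(x,y,z,yaw=None):
    s=read_state(); e=s["eef_rot"]; p=s["eef_pos"]
    from scipy.spatial.transform import Rotation as Ro
    R=Ro.from_euler("xyz",e).as_matrix(); d=R.T@(np.array([x,y,z])-p)
    t=0 if yaw is None else -np.degrees((yaw-e[2]+np.pi)%(2*np.pi)-np.pi)
    print("t",round(s["clock"],2),"pos",p.round(1),"yaw",round(e[2],3),"gap",round(s["finger_gap"],1),"F",s["wrist_force"].round(1),"-> d",(d/1000).round(4),"turn",round(t,1))
E
python3 -c "
from h import *
to(590,113,250,-.052)"
```

```text
t 0.1 pos [ 157.1 -526.9  212.9] yaw 0.29 gap 94.1 F [-0.1  0.6 -0.9] -> d [ 0.5977 -0.4895 -0.0365] turn 19.6
```

```bash
H="python3 -m handwheel"; $H '[[0.05,-0.04,-0.037,0],[0.09,-0.075,-0.037,0],[0.13,-0.11,-0.037,0],[0.17,-0.145,-0.037,0],[0.21,-0.18,-0.037,0]]' 0; $H '[[0.05,-0.04,0,0],[0.09,-0.075,0,0],[0.13,-0.11,0,0],[0.17,-0.145,0,0],[0.2,-0.165,0,0]]';$H '[[0.05,-0.04,0,4],[0.09,-0.075,0,8],[0.13,-0.11,0,12],[0.16,-0.13,0,16],[0.18,-0.14,0,19.6]]'
python3 -c "
from h import *
to(590,113,175,-.052)"
```

```text
clock: 0.72
eef_pos: [307.5, -292.8, 250.1]
eef_rot: [-3.14, -0.0, 0.29]
wrist_force: [0.3, 0.2, 0.7]
finger_gap: 94.1
clock: 1.35
eef_pos: [452.7, -75.5, 250.1]
eef_rot: [-3.14, 0.0, 0.291]
wrist_force: [0.5, -0.6, 0.1]
finger_gap: 93.9
clock: 1.98
eef_pos: [585.4, 111.9, 249.6]
eef_rot: [-3.141, 0.002, -0.052]
wrist_force: [-0.3, -0.8, 0.2]
finger_gap: 93.9
t 1.98 pos [585.4 111.9 249.6] yaw -0.052 gap 93.9 F [-0.3 -0.8  0.2] -> d [ 0.0046 -0.0013  0.0745] turn 0.0
```

Good tracking. Descend to just above the guard and look closely.

```bash
H="python3 -m handwheel"; $H '[[0.0045,-0.001,0.04,0],[0.0045,-0.001,0.0745,0],[0.0045,-0.001,0.0945,0],[0.0045,-0.001,0.0945,0]]'
python3 - <<'E'
from h import *
crop("scene",330,120,120,110,6,"pics/d.png")
s=read_state();print(s["eef_pos"])
E
```

```text
clock: 2.48
eef_pos: [589.1, 112.7, 153.5]
eef_rot: [-3.141, 0.005, -0.052]
wrist_force: [0.1, 0.1, 0.4]
finger_gap: 94.0
[589.72241953 112.75951687 155.00735899]
```

View pics/d.png

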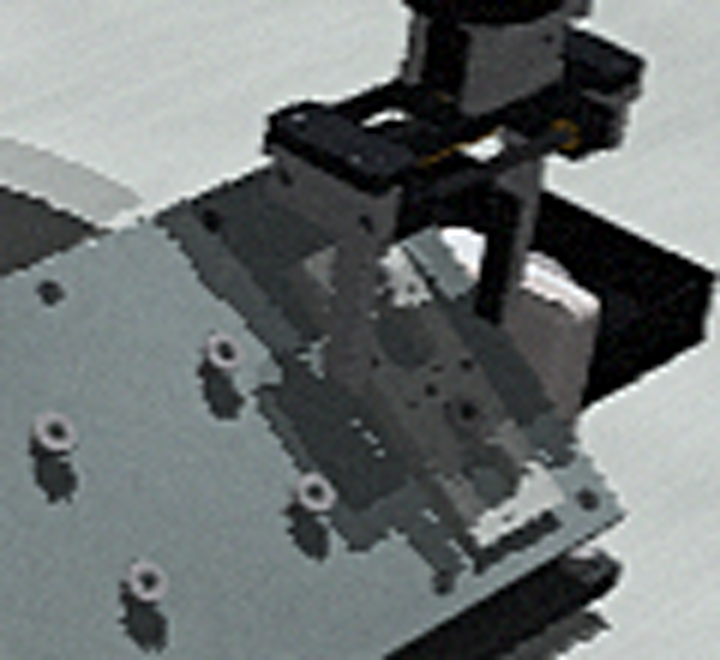

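```bash
H="python3 -m handwheel"; $H '[[0,0,0.006,0],[0,0,0.011,0],[0,0,0.011,0]]'; for i in 1 2 3 4; do $H '[[0,0,0.002,0],[0,0,0.002,0]]' | egrep 'pos|force'; done
```

```text
clock: 2.9
eef_pos: [589.6, 112.7, 143.8]
eef_rot: [-3.141, 0.003, -0.052]
wrist_force: [-0.2, 0.3, 0.5]
finger_gap: 94.3
eef_pos: [589.6, 112.8, 141.9]
wrist_force: [0.3, -0.2, 0.4]
eef_pos: [590.1, 112.7, 140.6]
wrist_force: [1.1, -0.4, 4.5]
eef_pos: [590.9, 112.7, 139.8]
wrist_force: [0.5, -0.2, 8.1]
eef_pos: [591.7, 112.7, 139.1]
wrist_force: [1.3, -0.4, 9.6]
```

```bash
H="python3 -m handwheel"; $H '[[-0.002,0,-0.0035,0],[-0.002,0,-0.0035,0]]' 0 5; $H '[[0,0,0,0],[0,0,0,0],[0,0,0,0],[0,0,0,0],[0,0,0,0]]' 0.5 5;$H '[[0,0,0,0],[0,0,0,0],[0,0,0,0],[0,0,0,0],[0,0,0,0]]' 0.5 5
```

```text
clock: 4.15
eef_pos: [589.6, 112.8, 142.8]
eef_rot: [-3.14, -0.005, -0.052]
wrist_force: [-0.0, 0.1, 0.4]
finger_gap: 94.4
clock: 4.78
eef_pos: [589.6, 112.8, 142.7]
eef_rot: [-3.14, -0.005, -0.051]
wrist_force: [0.1, 0.5, 0.0]
finger_gap: 60.3
clock: 5.4
eef_pos: [589.6, 112.8, 142.7]
eef_rot: [-3.14, -0.005, -0.052]
wrist_force: [-0.6, -0.7, -0.4]
finger_gap: 60.2
```

```bash
H="python3 -m handwheel"; $H '[[0,0,0,0],[0,0,0,0]]' 0.6 45; $H '[[0.0008,0,-0.001,0],[-0.004,0,-0.0044,0],[-0.009,0,-0.0079,0]]';$H '[[-0.005,0,-0.0035,0],[-0.01,0,-0.007,0],[-0.016,0,-0.0112,0],[-0.016,0,-0.0112,0]]'
python3 - <<'E'
from h import *
crop("scene",330,100,120,110,6,"pics/e.png")
E
```

```text
clock: 5.65
eef_pos: [589.5, 112.8, 142.7]
eef_rot: [-3.14, -0.005, -0.052]
wrist_force: [0.6, -0.2, -1.0]
finger_gap: 59.2
clock: 6.02
eef_pos: [580.1, 113.3, 150.7]
eef_rot: [-3.14, -0.004, -0.052]
wrist_force: [0.7, -0.2, -1.6]
finger_gap: 59.0
clock: 6.52
eef_pos: [564.0, 114.2, 162.4]
eef_rot: [-3.14, -0.005, -0.051]
wrist_force: [-0.4, 0.9, -3.3]
finger_gap: 59.6
```

View pics/e.png

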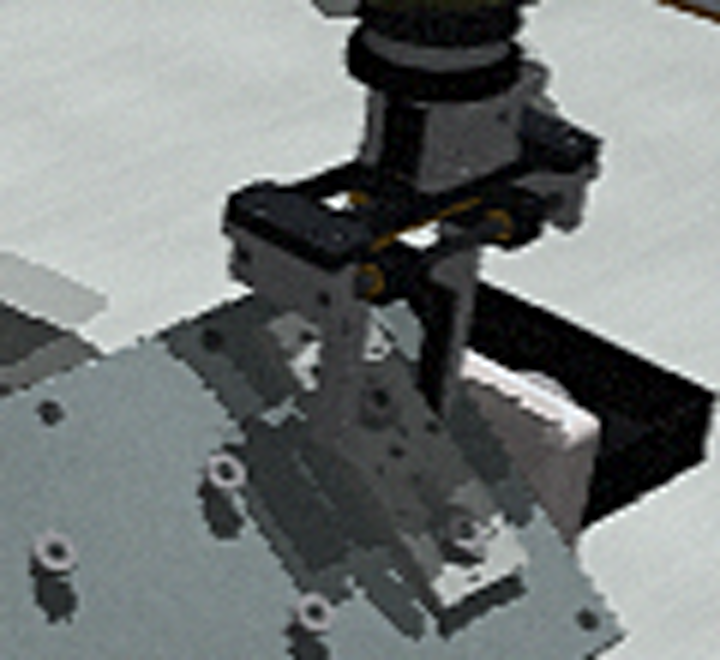

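```bash
H="python3 -m handwheel"; $H '[[0.0016,0,0.0012,0],[0.005,0,-0.004,0],[0.0105,0,-0.0118,0],[0.016,0,-0.02,0],[0.023,0,-0.030,0]]'; $H '[[0,0,-0.03,0],[0,0,-0.06,0],[0,0,-0.06,0]]'
python3 - <<'E'
from h import *
crop("scene",330,60,120,110,6,"pics/f.png")
to(430,352,200,-.052)
E
```

```text
clock: 7.2
eef_pos: [587.4, 112.9, 193.0]
eef_rot: [-3.14, -0.005, -0.052]
wrist_force: [0.4, -0.2, -2.5]
finger_gap: 59.4
clock: 7.58
eef_pos: [588.1, 112.9, 255.4]
eef_rot: [-3.139, -0.009, -0.052]
wrist_force: [-0.4, -0.2, -3.6]
finger_gap: 59.1
t 7.62 pos [587.4 112.8 253.2] yaw -0.051 gap 59.3 F [ 0.9  0.  -2.8] -> d [-0.1698 -0.2307  0.0526] turn 0.0
```

View pics/f.png

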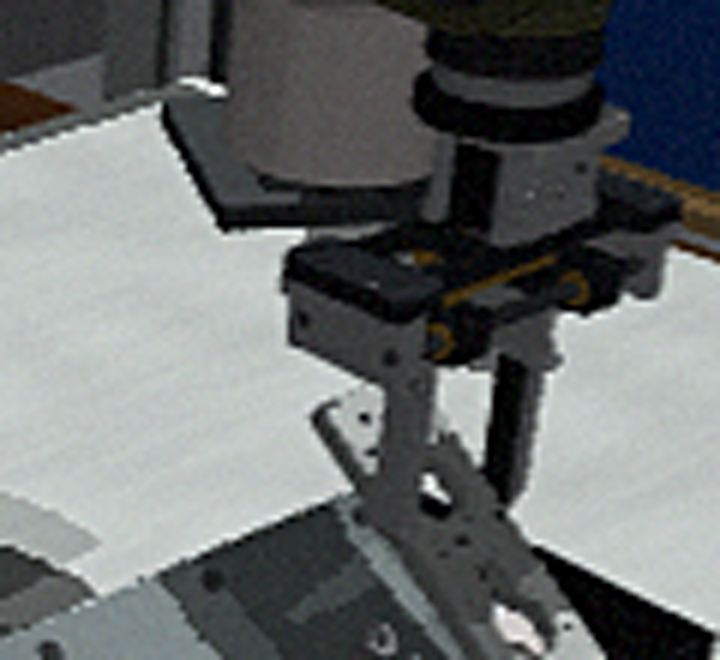

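```bash
H="python3 -m handwheel"; cat >> h.py <<'E'
def tray():
    g=cv2.GaussianBlur(cams.camera("top"),(5,5),0).max(2).astype(int); m=(g<60).astype(np.uint8); m[:, :150]=0; m[:,240:]=0; m[:150]=0; m[265:]=0
    k,l,st,ce=cv2.connectedComponentsWithStats(m); i=1+np.argmax(st[1:,4]); ys,xs=np.where(l==i)
    r=cv2.minAreaRect(np.c_[xs,ys].astype(np.float32)); b=cv2.boxPoints(r); X=np.array([onz("top",p,45)[:2] for p in b]); print("tray",X.mean(0).round(1),X.round(0).tolist(),st[i])
E
python3 -c "
from h import *
tray()"
$H '[[-0.03,-0.05,0,0],[-0.06,-0.09,0,0],[-0.09,-0.13,0,0],[-0.12,-0.17,0,0],[-0.145,-0.2,0,0]]'
python3 -c "
from h import *
tray()
to(443,352,110,-.03)"
```

```text
tray [423.9 344. ] [[278.0, 466.0], [600.0, 428.0], [570.0, 220.0], [248.0, 261.0]] [ 175  171   65   94 3703]
clock: 8.3
eef_pos: [450.9, 321.2, 250.0]
eef_rot: [-3.142, -0.002, -0.051]
wrist_force: [0.8, 0.6, -1.7]
finger_gap: 59.4
tray [411.2 357.9] [[287.0, 521.0], [584.0, 480.0], [534.0, 193.0], [240.0, 238.0]] [ 155  169   82   96 3464]
t 8.35 pos [448.7 324.  250.1] yaw -0.049 gap 59.5 F [-1.6  3.6 -2.2] -> d [-0.0072 -0.0276  0.1401] turn -1.1
```

```bash
H="python3 -m handwheel"; cat >> h.py <<'E'
def mont(out,a,b):
    "a=(x,y,w,h) scene crop, b top crop; scaled to 400 wide each"
    o=[]
    for n,(x,y,w,h) in(("scene",a),("top",b)):
        im=cams.camera(n)[y:y+h,x:x+w,::-1]; k=400/w; i=cv2.resize(im,None,fx=k,fy=k,interpolation=cv2.INTER_CUBIC); q=np.zeros((600,400,3),np.uint8); q[:min(600,i.shape[0])]=i[:600]; o.append(q)
    cv2.imwrite(out,np.hstack(o))
E
$H '[[-0.007,-0.0275,0.05,0],[-0.007,-0.0275,0.1,0],[-0.007,-0.0275,0.13,0],[-0.007,-0.0275,0.13,0]]'
python3 -c "
from h import *
to(443,352,65,-.03)
mont('pics/g.png',(370,70,110,150),(150,140,100,130))"
```

```text
clock: 8.85
eef_pos: [441.9, 350.9, 117.0]
eef_rot: [3.139, 0.004, -0.049]
wrist_force: [-0.3, 0.5, -2.3]
finger_gap: 59.5
t 8.85 pos [441.9 350.9 117. ] yaw -0.049 gap 59.5 F [-0.3  0.5 -2.3] -> d [ 0.0013 -0.0013  0.052 ] turn -1.1
```

View pics/g.png

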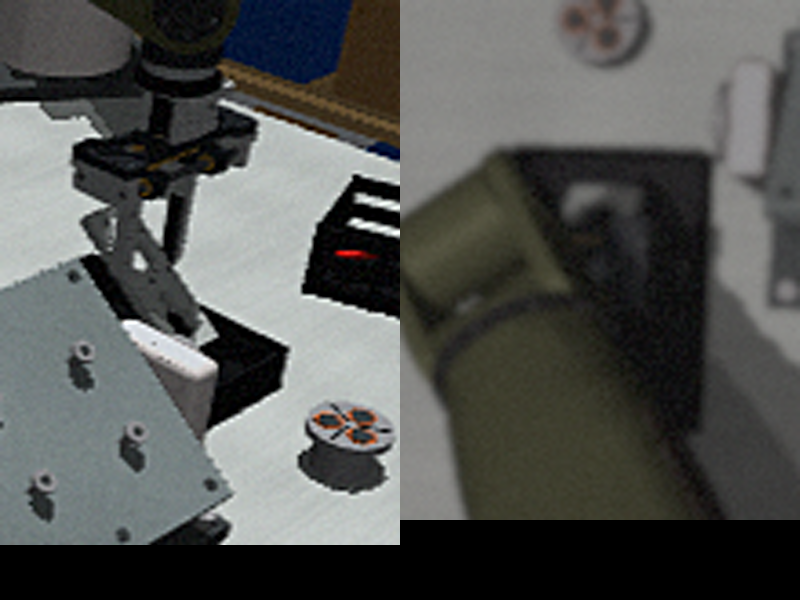

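```bash
H="python3 -m handwheel"; $H '[[0,0,0.02,0],[0,0,0.04,0],[0,0,0.046,0],[0,0,0.046,0]]'; for i in 1 2 3; do $H '[[0,0,0.003,0],[0,0,0.003,0]]'| egrep 'pos|force'; done
```

```text
clock: 9.45
eef_pos: [443.9, 352.1, 75.6]
eef_rot: [-3.14, -0.002, -0.049]
wrist_force: [0.0, 0.4, -1.9]
finger_gap: 59.6
eef_pos: [444.1, 352.3, 73.1]
wrist_force: [0.5, 0.8, -2.0]
eef_pos: [444.1, 352.2, 69.9]
wrist_force: [0.4, -0.4, -2.9]
eef_pos: [444.1, 352.4, 67.0]
wrist_force: [-1.5, 0.0, 0.4]
```

```bash
H="python3 -m handwheel"; $H '[[0,0,0,0],[-0.005,0,0.008,0],[-0.0075,0,0.013,0],[-0.0095,0,0.018,0]]' - 6;  $H '[[-0.002,0,0.005,0],[-0.003,0,0.01,0],[-0.004,0,0.015,0],[-0.0045,0,0.019,0],[-0.0045,0,0.019,0]]';$H '[[0,0,0.003,0],[0,0,0.006,0],[0,0,0.006,0]]'
```

```text
clock: 10.7
eef_pos: [434.3, 352.8, 48.4]
eef_rot: [-3.14, -0.003, -0.049]
wrist_force: [-1.1, 0.8, -2.0]
finger_gap: 59.9
clock: 11.32
eef_pos: [429.8, 353.0, 29.1]
eef_rot: [-3.14, -0.002, -0.049]
wrist_force: [-0.5, 0.2, -1.9]
finger_gap: 60.2
clock: 11.7
eef_pos: [429.8, 352.9, 22.9]
eef_rot: [-3.14, -0.002, -0.049]
wrist_force: [-0.7, -0.9, -1.5]
finger_gap: 59.8
```

Open, rise, look, and set out for the stack.

```bash
H="python3 -m handwheel"; $H '[[0,0,0,0],[0,0,0,0],[0,0,-0.02,0],[0,0,-0.06,0]]' 0.15; $H '[[0,0,-0.06,0],[0,0,-0.12,0],[0,0,-0.17,0],[0,0,-0.17,0]]' 0
python3 -c "
from h import *
to(400,-327,250,-.265)"
```

```text
clock: 12.2
eef_pos: [429.1, 352.4, 82.5]
eef_rot: [3.141, 0.0, -0.049]
wrist_force: [0.7, -0.3, -0.3]
finger_gap: 79.6
clock: 12.7
eef_pos: [430.0, 353.1, 256.7]
eef_rot: [-3.137, -0.006, -0.049]
wrist_force: [-0.7, -0.6, -0.6]
finger_gap: 94.4
t 12.7 pos [430.  353.1 256.7] yaw -0.049 gap 94.4 F [-0.7 -0.6 -0.6] -> d [0.0031 0.6808 0.0038] turn 12.4
```

```bash
H="python3 -m handwheel"; $H '[[0,0.05,0,2],[0,0.1,0,4],[0,0.15,0,6],[0,0.2,0,8],[0,0.25,0,10]]'|grep pos; $H '[[-0.005,0.05,0,0],[-0.015,0.1,0,0],[-0.02,0.15,0,0],[-0.03,0.2,0,0],[-0.03,0.22,0,2]]'|grep pos
python3 -c "
from h import *
to(416,-331,180,-.265)"
```

```text
eef_pos: [417.2, 101.8, 254.6]
eef_pos: [337.8, -107.6, 252.6]
t 13.95 pos [ 337.8 -107.6  252.6] yaw -0.262 gap 93.9 F [ 0.1 -0.3 -0.1] -> d [0.1332 0.1959 0.072 ] turn 0.2
```

```bash
H="python3 -m handwheel"; $H '[[0.035,0.05,0,0],[0.07,0.1,0,0],[0.1,0.15,0.02,0],[0.133,0.196,0.04,0],[0.133,0.196,0.072,0]]'|grep pos;$H '[[0,0,0.03,0],[0,0,0.05,0],[0,0,0.05,0]]'
python3 -c "
from h import *
to(416,-331,90,-.265)
mont('pics/i.png',(180,150,120,150),(150,150,290,110))"
```

```text
eef_pos: [415.7, -333.5, 177.4]
clock: 14.95
eef_pos: [415.0, -332.5, 125.3]
eef_rot: [-3.134, 0.002, -0.265]
wrist_force: [0.3, -0.4, 0.4]
finger_gap: 94.2
t 14.95 pos [ 415.  -332.5  125.3] yaw -0.265 gap 94.2 F [ 0.3 -0.4  0.4] -> d [ 0.0007 -0.0014  0.0353] turn 0.0
```

View pics/i.png

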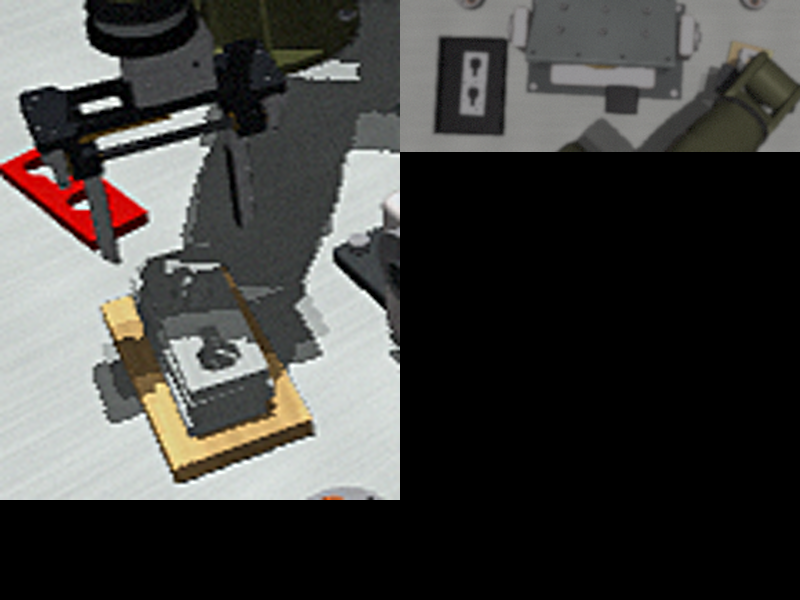

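```bash
H="python3 -m handwheel"; $H '[[0.0005,-0.001,0.03,0],[0.0005,-0.001,0.05,0],[0.0005,-0.001,0.0575,0],[0.0005,-0.001,0.0575,0]]'|egrep 'pos|force';$H '[[0,0,0,0],[0,0,0,0],[0,0,0,0],[0,0,0,0],[0,0,0,0]]' 0.5 4; $H '[[0,0,0,0],[0,0,0,0],[0,0,0,0]]'
```

```text
eef_pos: [417.0, -332.3, 70.7]
wrist_force: [1.5, 0.1, -0.4]
clock: 16.18
eef_pos: [417.0, -332.3, 70.9]
eef_rot: [-3.136, -0.002, -0.264]
wrist_force: [-0.9, 0.7, 2.9]
finger_gap: 60.2
clock: 16.55
eef_pos: [417.0, -332.3, 70.9]
eef_rot: [-3.136, -0.002, -0.264]
wrist_force: [0.2, 0.9, 2.5]
finger_gap: 59.7
```

```bash
H="python3 -m handwheel"; $H '[[0,0,0,0],[0,0,0,0]]' 0.2 ; $H '[[-0.001,0,0.003,0],[-0.001,0,0.003,0],[-0.001,0,0.003,0]]'; $H '[[0,0,0,0],[0,0,0,0],[0,0,0,0],[0,0,0,0],[0,0,0,0]]' 0.5 4
```

```text
clock: 16.8
eef_pos: [417.0, -332.3, 70.8]
eef_rot: [-3.136, -0.002, -0.264]
wrist_force: [-0.2, 0.2, -0.2]
finger_gap: 74.0
clock: 17.18
eef_pos: [416.0, -332.0, 67.7]
eef_rot: [-3.136, -0.002, -0.264]
wrist_force: [-0.2, -1.0, 0.3]
finger_gap: 75.6
clock: 17.8
eef_pos: [416.0, -332.0, 67.8]
eef_rot: [-3.136, -0.002, -0.264]
wrist_force: [0.6, 0.4, 0.8]
finger_gap: 60.2
```

```bash
H="python3 -m handwheel"; $H '[[0.001,0,-0.01,0],[0.003,0,-0.019,0],[0.005,0,-0.026,0],[0.0075,0,-0.0335,0]]' - 4;$H '[[0.003,0,-0.007,0],[0.0065,0,-0.014,0],[0.011,0,-0.021,0],[0.0165,0,-0.028,0],[0.0165,0,-0.028,0]]'
python3 -c "
from h import *
mont('pics/j.png',(180,150,120,150),(330,150,130,110))"
```

```text
clock: 18.3
eef_pos: [423.4, -334.2, 101.9]
eef_rot: [-3.137, -0.002, -0.264]
wrist_force: [0.2, 0.3, -2.8]
finger_gap: 60.0
clock: 18.92
eef_pos: [439.7, -338.8, 130.4]
eef_rot: [-3.137, -0.003, -0.264]
wrist_force: [-0.7, -0.0, -1.5]
finger_gap: 59.9
```

View pics/j.png

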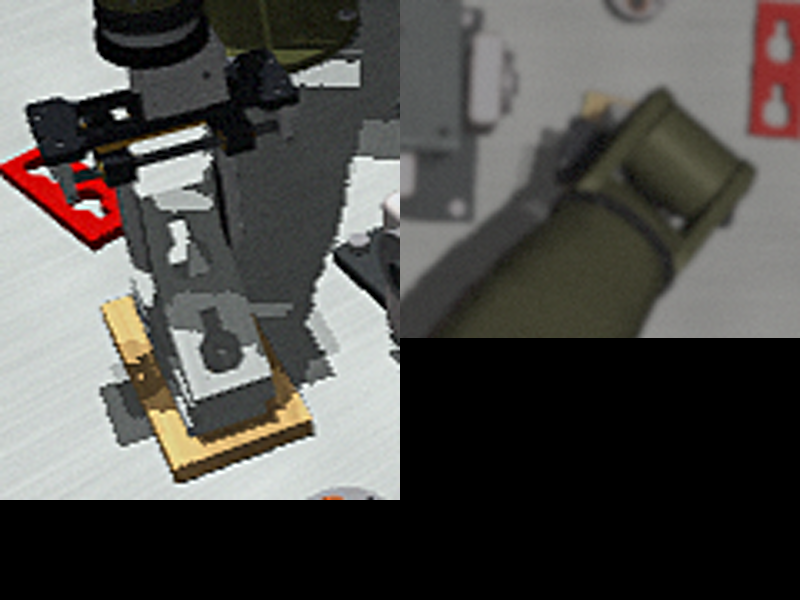

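```bash
H="python3 -m handwheel"; $H '[[0,0,0,0],[0,0,0,0],[0,0,-0.01,0],[0,0,-0.04,0],[0,0,-0.08,0]]' - 60;$H '[[0,0,-0.05,0],[0,0,-0.1,0],[0,0,-0.1,0]]'
python3 -c "
from h import *
to(550,113.5,300,-.05)"
```

```text
clock: 19.65
eef_pos: [438.5, -338.7, 210.6]
eef_rot: [-3.136, -0.0, -0.264]
wrist_force: [1.0, 0.2, -2.9]
finger_gap: 58.6
clock: 20.02
eef_pos: [439.0, -339.7, 314.9]
eef_rot: [-3.139, -0.007, -0.264]
wrist_force: [0.6, 0.1, -3.8]
finger_gap: 58.9
t 20.02 pos [ 439.  -339.7  314.9] yaw -0.264 gap 58.9 F [ 0.6  0.1 -3.8] -> d [-0.0113 -0.4664  0.0161] turn -12.3
```

```bash
H="python3 -m handwheel"; $H '[[0,-0.04,0,0],[0,-0.09,0,-2],[0,-0.14,0,-4],[0,-0.19,0,-6],[0,-0.23,0,-8]]'|grep pos;$H '[[0,-0.05,0,-1],[0,-0.1,0,-2],[0.01,-0.15,0,-4],[0.01,-0.2,0,-4.3],[0.01,-0.22,0,-4.3]]'|grep pos
python3 -c "
from h import *
to(561.4,113.5,200,-.05)"
```

```text
eef_pos: [498.9, -115.7, 314.5]
eef_pos: [535.4, 103.7, 313.7]
t 21.27 pos [535.4 103.7 313.7] yaw -0.045 gap 58.8 F [-0.4 -1.2 -2.8] -> d [ 0.0252 -0.0108  0.1138] turn 0.3
```

```bash
H="python3 -m handwheel"; $H '[[0.012,-0.005,0.03,0],[0.025,-0.011,0.07,0],[0.025,-0.011,0.105,0],[0.025,-0.011,0.114,0],[0.025,-0.011,0.114,0]]'
python3 -c "
from h import *
to(561.4,113.5,200,-.05)
crop('scene',345,90,100,100,6,'pics/k.png')"
```

```text
clock: 21.9
eef_pos: [561.2, 113.3, 200.2]
eef_rot: [-3.14, -0.003, -0.046]
wrist_force: [-0.4, 0.1, -2.3]
finger_gap: 58.3
t 21.9 pos [561.2 113.3 200.2] yaw -0.046 gap 58.3 F [-0.4  0.1 -2.3] -> d [ 0.0002 -0.0002  0.0002] turn 0.2
```

View pics/k.png

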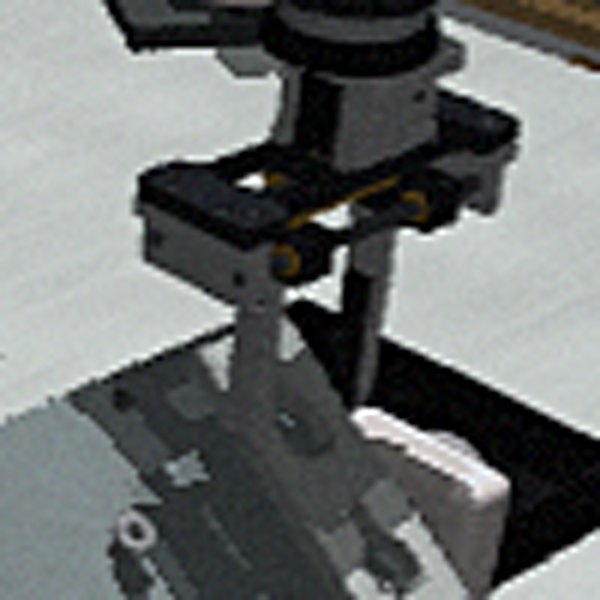

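```bash
python3 -c "
from h import *
im=cams.camera('scene')[140:205,360:435,::-1]
im=(255*(im/255.)**.55).astype(np.uint8)
im=cv2.resize(im,None,fx=9,fy=9,interpolation=cv2.INTER_CUBIC)
for p in((392.6,166.2),(407.1,188.6)): cv2.drawMarker(im,(int((p[0]-360+.5)*9),int((p[1]-140+.5)*9)),(0,255,0),0,10,1)
cv2.imwrite('pics/l.png',im)"
```

```text
(no output)
```

View pics/l.png

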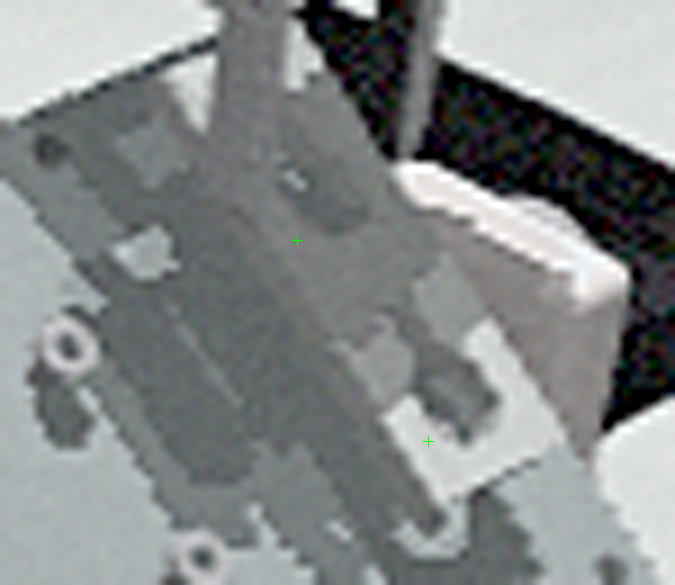

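```bash
python3 - <<'E'
from h import *
q=np.array([587.8,8.92,122.44,-.044]); R=Rz(q[3])@R0
P=np.array([(455,395),(330,200),(450,500),(558,440)])/9+[360,140]-.5
G=np.array([[-52,0],[24,0],[-80,30],[-80,-30]])
hd=lambda L:(R@np.array(L).T).T+q[:3]
print(proj("scene",hd([[54,-102,21],[-22,-102,21]])).round(1))
from scipy.spatial.transform import Rotation as Ro
for h in(40,45,50):
    def W(v):
        a=v[2]; b=v[3]
        l=np.c_[G,np.zeros(4)]@Ro.from_euler("yz",[a,b]).as_matrix().T+[30+v[0],-102+v[1],h]
        return hd(l)
    for m in (0,1):
        r=least_squares(lambda v:np.r_[(proj("scene",W(v))-P).ravel(),0 if m else 1e3*v[2],20*v[3]],[0,0,0,0]); print(h,r.x.round(3),r.fun.round(2))
E
```

```text
[[392.5 166.1]
 [407.  188.4]]
40 [ 5.857e+00 -2.937e+00 -0.000e+00 -1.000e-03] [ 0.24  0.12 -0.57 -0.77 -0.92  0.81  1.33 -0.25 -0.   -0.02]
40 [ 5.892e+00 -3.143e+00 -9.000e-03  3.000e-03] [ 0.24  0.13 -0.51 -0.83 -0.92  0.86  1.27 -0.25  0.    0.05]
45 [ 5.246e+00  1.706e+00 -0.000e+00 -1.000e-03] [ 0.25  0.12 -0.64 -0.9  -0.93  0.88  1.41 -0.21 -0.   -0.03]
45 [ 5.276e+00  1.528e+00 -7.000e-03  2.000e-03] [ 0.25  0.13 -0.59 -0.95 -0.93  0.93  1.36 -0.22  0.    0.04]
50 [ 4.635e+00  6.348e+00 -0.000e+00 -2.000e-03] [ 0.26  0.13 -0.72 -1.04 -0.94  0.96  1.49 -0.17 -0.   -0.04]
50 [ 4.660e+00  6.202e+00 -6.000e-03  1.000e-03] [ 0.26  0.13 -0.67 -1.08 -0.94  1.01  1.45 -0.18  0.    0.02]
```

```bash
H="python3 -m handwheel"; $H '[[0.004,-0.0009,0.003,0],[0.004,-0.0009,0.003,0]]'|grep pos; $H '[[-0.0029,0,0.0041,0],[-0.0057,0,0.0082,0],[-0.0057,0,0.0082,0]]'|egrep 'pos|force'; for i in 1 2 3 ; do $H '[[-0.0012,0,0.0016,0],[-0.0023,0,0.0033,0],[-0.0023,0,0.0033,0]]'|egrep 'pos|force'; done
```

```text
eef_pos: [566.1, 114.3, 198.9]
eef_pos: [560.1, 114.5, 190.3]
wrist_force: [-0.3, 0.1, -2.4]
eef_pos: [557.7, 114.7, 186.8]
wrist_force: [0.3, 0.2, -2.1]
eef_pos: [555.3, 114.8, 183.3]
wrist_force: [0.0, -0.4, -2.8]
eef_pos: [552.9, 114.9, 179.9]
wrist_force: [-0.9, -0.0, -2.5]
```

```bash
H="python3 -m handwheel"; for i in 1 2 3 4 ; do $H '[[-0.0006,0,0.0008,0],[-0.0011,0,0.0016,0],[-0.0011,0,0.0016,0]]'|egrep 'pos|force'; done
```

```text
eef_pos: [551.8, 115.0, 178.2]
wrist_force: [1.2, -0.4, -2.9]
eef_pos: [550.6, 115.0, 176.6]
wrist_force: [0.1, -0.1, -3.1]
eef_pos: [549.5, 115.1, 174.9]
wrist_force: [-0.1, -0.4, -2.5]
eef_pos: [549.0, 115.1, 174.2]
wrist_force: [0.6, -1.2, 5.4]
```

```bash
H="python3 -m handwheel"; $H '[[0.0006,0,-0.001,0],[0.0047,0,0.0019,0],[0.0088,0,0.0048,0],[0.0129,0,0.0077,0],[0.0129,0,0.0077,0]]'|egrep 'pos|force'; for i in 1 2 3 4; do $H '[[0.0016,0,0.0011,0],[0.0025,0,0.0017,0],[0.0025,0,0.0017,0]]'|egrep 'pos|force'; done
```

```text
eef_pos: [562.0, 114.4, 166.0]
wrist_force: [-0.9, -0.3, -2.4]
eef_pos: [564.5, 114.3, 164.3]
wrist_force: [0.2, 0.1, -2.7]
eef_pos: [567.0, 114.2, 162.5]
wrist_force: [1.1, -0.4, -2.5]
eef_pos: [569.6, 114.1, 160.8]
wrist_force: [-0.3, -0.7, -2.3]
eef_pos: [572.1, 113.9, 159.0]
wrist_force: [0.9, -0.3, -2.6]
```

```bash
H="python3 -m handwheel"; for i in 1 2 3 4; do $H '[[0.0008,0,0.0006,0],[0.0016,0,0.0011,0],[0.0016,0,0.0011,0]]'|egrep 'pos|force'; done
```

```text
eef_pos: [573.8, 113.9, 157.8]
wrist_force: [-0.1, 0.6, -2.3]
eef_pos: [574.8, 113.9, 157.1]
wrist_force: [-7.8, 0.1, 5.3]
eef_pos: [575.0, 113.9, 157.0]
wrist_force: [-17.3, -0.6, 13.0]
eef_pos: [575.1, 113.9, 157.0]
wrist_force: [-20.2, -1.3, 15.7]
```

```bash
H="python3 -m handwheel"; $H '[[0,0,0,0],[0,0,0,0]]'|egrep 'pos|force'; for i in 1 2 3 ; do $H '[[0.0006,0,-0.0008,0],[0.0006,0,-0.0008,0]]'|egrep 'pos|force'; python3 -c "
from h import *
F=read_state()['wrist_force'];print('n',F[0]*s35+F[2]*c35,'s',-F[0]*c35+F[2]*s35)"; done
```

```text
eef_pos: [574.8, 113.9, 157.3]
wrist_force: [-6.7, -0.1, 2.3]
eef_pos: [575.2, 113.9, 157.8]
wrist_force: [-6.7, 0.2, -0.7]
n -4.47631306511364 s 5.089313713060937
eef_pos: [575.5, 113.9, 158.3]
wrist_force: [-5.8, -0.1, -2.3]
n -5.235720035409706 s 3.424353501032409
eef_pos: [575.7, 113.9, 158.6]
wrist_force: [-5.7, 1.0, -3.4]
n -6.088738581343733 s 2.728591218323653
```

```bash
H="python3 -m handwheel"; cat > fn.py <<'E'
from h import *
def f():
    F=read_state()['wrist_force'];return [round(F[0]*s35+F[2]*c35,1),round(-F[0]*c35+F[2]*s35,1)]
E
for i in 1 2 3 ; do $H '[[0.0008,0,-0.0012,0],[0.0008,0,-0.0012,0]]'|egrep 'pos|force'; python3 -c "
from fn import *
print(f())"; done
```

```text
eef_pos: [575.9, 113.9, 158.9]
wrist_force: [-5.7, -0.1, -5.1]
[np.float64(-7.5), np.float64(1.7)]
eef_pos: [575.9, 113.9, 158.9]
wrist_force: [-6.7, -0.2, -7.7]
[np.float64(-10.2), np.float64(1.0)]
eef_pos: [575.9, 113.9, 158.9]
wrist_force: [-6.7, 0.7, -7.5]
[np.float64(-10.0), np.float64(1.2)]
```

```bash
H="python3 -m handwheel"; $H '[[0.0009,0,-0.0014,0],[0.0009,0,-0.0014,0],[0.0009,0,-0.0014,0],[0.0009,0,-0.0014,0],[0.0009,0,-0.0014,0]]'|egrep 'pos|force'; python3 -c "
from fn import *
print(f())";$H '[[0.0009,0,-0.0014,0],[0.0009,0,-0.0014,0],[0.0009,0,-0.0014,0]]'|egrep 'pos|force'; python3 -c "
from fn import *
print(f())"
```

```text
eef_pos: [575.9, 113.9, 158.9]
wrist_force: [-7.2, 0.9, -8.2]
[np.float64(-10.9), np.float64(1.2)]
eef_pos: [576.0, 113.9, 158.9]
wrist_force: [-6.4, 0.7, -9.0]
[np.float64(-11.0), np.float64(0.1)]
```

```bash
H="python3 -m handwheel"; $H '[[-0.0003,0,0.002,0],[-0.0003,0,0.002,0]]'|egrep 'pos|force'; $H '[[0.0008,0,0.0006,0],[0.0008,0,0.0006,0]]'|egrep 'pos|force'; python3 -c "
from fn import *
print(f())"; $H '[[0,0,0,0],[0,0,0,0]]' 0 5|egrep 'pos|force|gap'; $H '[[0,0,0,0],[0,0,-0.02,0],[0,0,-0.05,0]]'; $H '[[0,0,-0.05,0],[0,0,-0.09,0],[0,0,-0.09,0]]'
python3 -c "
from h import *
to(415,-332,250,-.265)"
```

```text
eef_pos: [575.8, 113.9, 158.3]
wrist_force: [-9.7, -1.4, 10.9]
eef_pos: [575.9, 113.9, 158.4]
wrist_force: [-13.4, -0.7, 8.7]
[np.float64(-0.6), np.float64(15.9)]
eef_pos: [576.5, 113.9, 158.7]
wrist_force: [-0.4, -0.6, 0.2]
finger_gap: 75.4
clock: 32.75
eef_pos: [577.3, 113.8, 208.6]
eef_rot: [3.141, 0.022, -0.045]
wrist_force: [0.0, -0.2, 0.6]
finger_gap: 93.8
clock: 33.12
eef_pos: [580.2, 113.9, 301.9]
eef_rot: [-3.141, 0.016, -0.045]
wrist_force: [0.1, 0.1, -0.3]
finger_gap: 94.1
t 33.12 pos [580.2 113.9 301.9] yaw -0.045 gap 94.1 F [ 0.1  0.1 -0.3] -> d [-0.1442  0.4529  0.0539] turn 12.6
```

```bash
H="python3 -m handwheel"; $H '[[-0.05,0,0,0],[-0.1,0.02,0,2],[-0.15,0.06,0,4],[-0.19,0.1,0,6],[-0.21,0.14,0,8]]'|grep pos; $H '[[-0.02,0.05,0,2],[-0.02,0.09,0,4.6],[-0.02,0.09,0,4.6]]'
python3 - <<'E'
from h import *
to(415,-332,250,-.265)
g=lambda im:(255*(im/255.)**.6).astype(np.uint8)
s=cams.camera("scene")[:,:,::-1]
a=cv2.resize(g(s[135:220,350:435]),(400,400),interpolation=2); b=cv2.resize(g(s[215:300,200:285]),(400,400),interpolation=2)
cv2.imwrite("pics/m.png",np.hstack([a,b]))
cv2.imwrite("pics/topm.png",cams.camera("top")[:,:,::-1])
E
```

```text
eef_pos: [362.3, -17.3, 304.5]
clock: 34.12
eef_pos: [325.5, -103.6, 304.3]
eef_rot: [3.138, 0.016, -0.27]
wrist_force: [0.2, 0.3, 0.1]
finger_gap: 93.9
t 34.12 pos [ 325.5 -103.6  304.3] yaw -0.27 gap 93.9 F [0.2 0.3 0.1] -> d [0.148  0.1961 0.0527] turn -0.3
```

View pics/m.png

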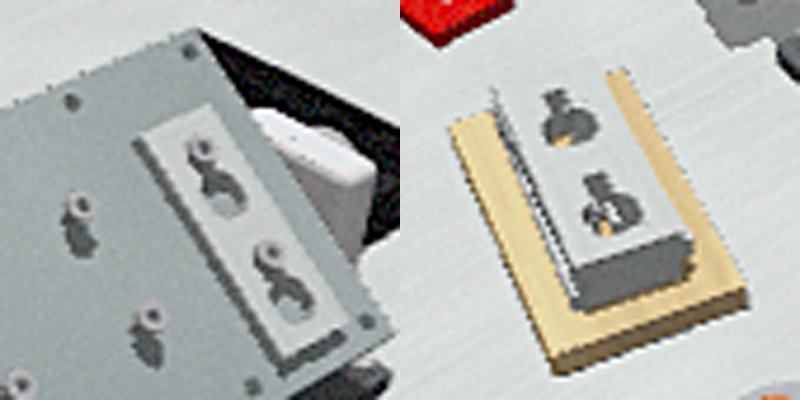

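```bash
python3 - <<'E'
from h import *
P=np.array([(175,265),(290,233),(213,211),(171,123)])*85/400+[200,215]-.4
LL=np.array([[-80,30],[-80,-30],[-52,0],[24,0]])
X=np.array([onz("scene",p,54)[:2] for p in P])
def g(q): return ((Rz(q[2])[:2,:2]@(-LL.T)).T+q[:2]-X).ravel()
r=least_squares(g,[500,-250,0]); print(r.x.round(3),r.fun.round(1))
E
```

```text
[ 4.45974e+02 -3.42245e+02 -2.69000e-01] [ 0.1 -0.1 -3.9 -0.3  1.4  0.1  2.4  0.3]
```

```bash
H="python3 -m handwheel"; $H '[[0.035,0.05,0,0],[0.07,0.1,0.03,0],[0.105,0.15,0.08,0],[0.147,0.197,0.12,0],[0.147,0.197,0.17,0]]'|grep pos;$H '[[0,0,0.01,0],[0,0,0.01,0]]'|grep pos
python3 -c "
from h import *
to(415,-333,56,-.265)"
```

```text
eef_pos: [413.6, -327.4, 142.3]
eef_pos: [414.0, -326.2, 132.9]
t 35.1 pos [ 414.  -326.2  132.9] yaw -0.263 gap 94.5 F [ 0.3  0.8 -0. ] -> d [0.0039 0.0061 0.0769] turn 0.1
```

```bash
H="python3 -m handwheel"; $H '[[0.004,0.006,0.03,0],[0.004,0.006,0.055,0],[0.004,0.006,0.065,0],[0.004,0.006,0.065,0]]'|grep pos;
python3 -c "
from h import *
to(415,-333,56,-.265)"
```

```text
eef_pos: [415.9, -332.8, 69.2]
t 35.6 pos [ 415.9 -332.8   69.2] yaw -0.263 gap 94.0 F [-0.4 -0.1 -0.2] -> d [-0.0006  0.0004  0.0132] turn 0.1
```

```bash
H="python3 -m handwheel"; $H '[[-0.0006,0,0.008,0],[-0.0006,0,0.013,0],[-0.0006,0,0.013,0]]'|egrep 'pos|force';$H '[[0,0,0,0],[0,0,0,0],[0,0,0,0],[0,0,0,0],[0,0,0,0]]' 0.5 4; $H '[[0,0,0,0],[0,0,0,0],[0,0,0,0]]'
```

```text
eef_pos: [415.0, -332.6, 56.1]
wrist_force: [-0.2, 0.6, 0.1]
clock: 36.6
eef_pos: [415.0, -332.7, 56.2]
eef_rot: [3.138, 0.013, -0.263]
wrist_force: [-0.9, -1.8, 1.2]
finger_gap: 59.9
clock: 36.98
eef_pos: [415.0, -332.7, 56.2]
eef_rot: [3.138, 0.013, -0.263]
wrist_force: [-0.6, -0.4, 0.4]
finger_gap: 59.9
```

Tilt by the same arc, then tighten and lift.

```bash
H="python3 -m handwheel"; $H '[[0.001,0,-0.01,0],[0.003,0,-0.019,0],[0.005,0,-0.026,0],[0.0075,0,-0.0335,0]]' - 4|egrep 'pos|force|gap';$H '[[0.003,0,-0.007,0],[0.0065,0,-0.014,0],[0.011,0,-0.021,0],[0.0165,0,-0.028,0],[0.0165,0,-0.028,0]]'|egrep 'pos|force|gap';  $H '[[0,0,0,0],[0,0,0,0],[0,0,-0.01,0],[0,0,-0.04,0],[0,0,-0.08,0]]' - 60;$H '[[0,0,-0.05,0],[0,0,-0.1,0],[0,0,-0.11,0],[0,0,-0.11,0]]'
python3 -c "
from h import *
to(550,12,315,-.05)"
```

```text
eef_pos: [422.9, -334.7, 90.2]
wrist_force: [0.6, 0.6, -2.0]
finger_gap: 60.1
eef_pos: [439.8, -339.1, 118.4]
wrist_force: [-0.0, -0.5, -2.8]
finger_gap: 60.1
clock: 38.72
eef_pos: [440.4, -338.7, 199.3]
eef_rot: [3.138, 0.013, -0.262]
wrist_force: [0.4, -0.2, -1.5]
finger_gap: 58.7
clock: 39.22
eef_pos: [441.8, -338.6, 309.0]
eef_rot: [3.138, 0.014, -0.262]
wrist_force: [0.5, 0.0, -2.7]
finger_gap: 58.4
t 39.23 pos [ 441.8 -338.6  309. ] yaw -0.262 gap 58.4 F [ 0.5  0.  -2.7] -> d [ 0.0134 -0.3667 -0.0076] turn -12.2
```

```bash
H="python3 -m handwheel"; $H '[[0,-0.04,0,0],[0,-0.09,0,-2],[0,-0.14,0,-4],[0,-0.18,0,-6],[0,-0.2,0,-8]]'|grep pos;$H '[[0,-0.05,0,-1],[0,-0.1,0,-2],[0,-0.13,0,-3.6],[0,-0.147,0,-4.3],[0,-0.147,0,-4.3]]'|grep pos
python3 -c "
from h import *
to(561.1,12.4,201,-.05)"
```

```text
eef_pos: [493.5, -143.5, 306.3]
eef_pos: [510.9, 2.8, 305.2]
t 40.48 pos [510.9   2.8 305.2] yaw -0.044 gap 58.4 F [ 0.  -0.8 -2. ] -> d [ 0.0516 -0.0118  0.1032] turn 0.3
```

```bash
H="python3 -m handwheel"; $H '[[0.03,-0.006,0.01,0],[0.0515,-0.0118,0.03,0],[0.0515,-0.0118,0.06,0],[0.0515,-0.0118,0.09,0],[0.0515,-0.0118,0.1,0]]'|grep pos; $H '[[0,0,0,0.3],[0,0,0,0.3]]'
python3 - <<'E'
from h import *
to(561.1,12.4,199,-.05)
im=cams.camera('scene')[150:225,315:405,::-1]
im=(255*(im/255.)**.55).astype(np.uint8)
im=cv2.resize(im,None,fx=8,fy=8,interpolation=cv2.INTER_CUBIC)
cv2.imwrite('pics/n.png',im)
E
```

```text
eef_pos: [560.3, 11.2, 202.3]
clock: 41.35
eef_pos: [560.7, 10.7, 203.3]
eef_rot: [-3.142, 0.021, -0.052]
wrist_force: [0.6, -0.1, -2.5]
finger_gap: 58.5
t 41.35 pos [560.7  10.7 203.3] yaw -0.052 gap 58.5 F [ 0.6 -0.1 -2.5] -> d [ 0.0004 -0.0017  0.0043] turn -0.1
```

View pics/n.png

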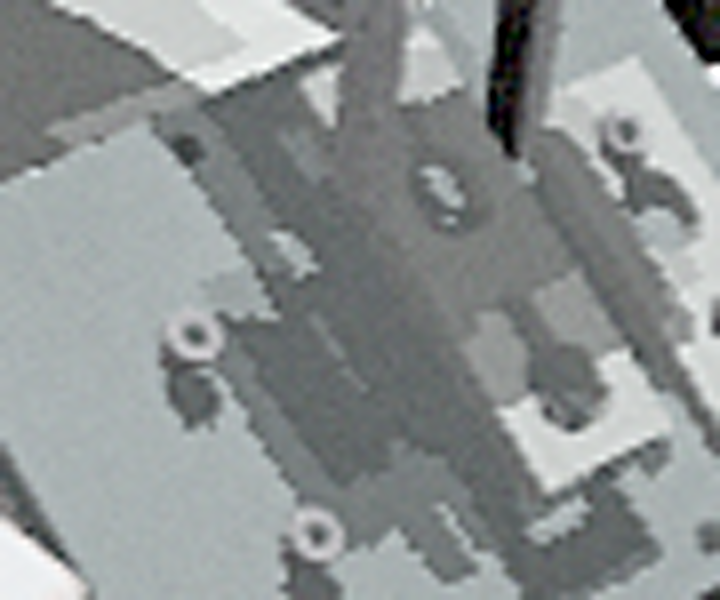

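```bash
python3 - <<'E'
from h import *
from scipy.spatial.transform import Rotation as Ro
q=np.array([587.8,8.92,122.44,-.044]); R=Rz(q[3])@R0
P=np.array([(570,388),(448,197),(545,497),(672,432)])/8+[315,150]-.45
G=np.array([[-52,0],[24,0],[-80,30],[-80,-30]])
for h in(45,49.5):
    def W(v):
        l=np.c_[G,np.zeros(4)]@Ro.from_euler("yz",v[2:4]).as_matrix().T+[30+v[0],v[1],h]
        return (R@l.T).T+q[:3]
    for m in (0,1):
        r=least_squares(lambda v:np.r_[(proj("scene",W(v))-P).ravel(),0 if m else 1e3*v[2],20*v[3]],[0,0,0,0]); print(h,r.x.round(3),r.fun.round(2))
E
```

```text
45 [ 0.968  1.313 -0.    -0.017] [-0.42  0.29 -0.04  0.04  0.19 -0.09  0.27 -0.24 -0.01 -0.35]
45 [ 1.053  0.852 -0.023 -0.008] [-0.42  0.31  0.1  -0.11  0.19  0.05  0.13 -0.26  0.   -0.17]
49.5 [ 0.441  4.934 -0.    -0.018] [-0.41  0.3  -0.11 -0.09  0.18 -0.01  0.35 -0.21 -0.   -0.35]
49.5 [ 0.522  4.502 -0.022 -0.009] [-0.42  0.32  0.03 -0.23  0.18  0.12  0.22 -0.22  0.   -0.19]
```

```bash
H="python3 -m handwheel"; $H '[[0,-0.002,0,0],[-0.0029,-0.002,0.0041,0],[-0.0057,-0.002,0.0082,0],[-0.0086,-0.002,0.0123,0],[-0.0086,-0.002,0.0123,0]]'|egrep 'pos|force'; for i in 1 2 3 4; do $H '[[-0.0012,0,0.0016,0],[-0.0023,0,0.0033,0],[-0.0023,0,0.0033,0]]'|egrep 'pos|force'; done
python3 -c "
from h import *
to(561.1,12.4,199,-.05)"
```

```text
eef_pos: [551.6, 13.4, 190.9]
wrist_force: [-0.5, 0.6, -2.9]
eef_pos: [549.2, 13.5, 187.6]
wrist_force: [0.4, -0.1, -2.6]
eef_pos: [546.7, 13.6, 184.2]
wrist_force: [0.6, -0.4, -2.4]
eef_pos: [544.2, 13.8, 180.8]
wrist_force: [0.1, 0.6, -1.8]
eef_pos: [541.8, 13.9, 177.4]
wrist_force: [0.5, -0.4, -2.6]
t 43.52 pos [541.8  13.9 177.4] yaw -0.051 gap 58.8 F [ 0.5 -0.4 -2.6] -> d [ 0.0189  0.0005 -0.022 ] turn -0.1
```

```bash
H="python3 -m handwheel"; for i in 1 2 3 ; do $H '[[-0.0006,0,0.0008,0],[-0.0006,0,0.0008,0]]'|egrep 'pos|force'; done
```

```text
eef_pos: [541.3, 13.9, 176.9]
wrist_force: [1.3, 0.1, -0.2]
eef_pos: [541.2, 13.9, 176.8]
wrist_force: [2.8, -0.7, 4.6]
eef_pos: [541.2, 13.9, 176.7]
wrist_force: [2.5, -0.0, 5.6]
```

```bash
H="python3 -m handwheel"; $H '[[0.0007,0,-0.001,0],[0.0048,0,0.0019,0],[0.0089,0,0.0048,0],[0.013,0,0.0077,0],[0.013,0,0.0077,0]]'|egrep 'pos|force'; for i in 1 2 3 4; do $H '[[0.0016,0,0.0011,0],[0.0025,0,0.0017,0],[0.0025,0,0.0017,0]]'|egrep 'pos|force'; done;  for i in 1 2; do $H '[[0.0008,0,0.0006,0],[0.0016,0,0.0011,0],[0.0016,0,0.0011,0]]'|egrep 'pos|force'; done
```

```text
eef_pos: [554.1, 13.2, 168.3]
wrist_force: [0.3, -0.5, -1.4]
eef_pos: [556.7, 13.0, 166.5]
wrist_force: [0.6, 0.5, -2.5]
eef_pos: [559.2, 12.9, 164.7]
wrist_force: [0.8, 0.2, -1.5]
eef_pos: [561.7, 12.8, 162.9]
wrist_force: [0.1, -0.8, -1.9]
eef_pos: [564.2, 12.7, 161.0]
wrist_force: [0.9, -0.4, -2.9]
eef_pos: [565.8, 12.6, 159.9]
wrist_force: [0.1, 0.4, -1.3]
eef_pos: [567.4, 12.5, 158.6]
wrist_force: [1.3, 0.1, -1.9]
```

```bash
H="python3 -m handwheel"; for i in 1 2 3 4; do $H '[[0.0008,0,0.0006,0],[0.0008,0,0.0006,0]]'|egrep 'pos|force'; done
```

```text
eef_pos: [568.2, 12.5, 158.0]
wrist_force: [0.3, -0.3, -1.4]
eef_pos: [568.5, 12.5, 157.9]
wrist_force: [-7.9, 0.2, 5.5]
eef_pos: [568.6, 12.4, 157.8]
wrist_force: [-10.5, -0.5, 7.5]
eef_pos: [568.5, 12.5, 157.8]
wrist_force: [-9.8, 0.1, 9.1]
```

```bash
H="python3 -m handwheel"; for i in 1 2 3 4 ; do $H '[[0.0006,0,-0.0009,0],[0.0006,0,-0.0009,0]]'|egrep 'pos|force'; done; for i in 1 2; do  $H '[[0.0009,0,-0.0014,0],[0.0009,0,-0.0014,0]]'|egrep 'pos|force'; python3 -c "
from fn import *
print(f())";done
```

```text
eef_pos: [569.0, 12.5, 158.8]
wrist_force: [-3.9, 0.3, 2.2]
eef_pos: [569.5, 12.4, 159.5]
wrist_force: [-3.9, 0.4, -0.4]
eef_pos: [569.9, 12.4, 160.1]
wrist_force: [-5.5, 0.7, -3.4]
eef_pos: [570.0, 12.4, 160.2]
wrist_force: [-5.3, -0.2, -6.8]
eef_pos: [570.1, 12.4, 160.3]
wrist_force: [-5.7, -0.2, -9.9]
[np.float64(-11.4), np.float64(-1.0)]
eef_pos: [570.1, 12.4, 160.4]
wrist_force: [-5.8, -0.7, -10.0]
[np.float64(-11.6), np.float64(-1.0)]
```

```bash
H="python3 -m handwheel"; $H '[[0.001,0,-0.0013,0],[0.001,0,-0.0013,0],[0.001,0,-0.0013,0],[0.001,0,-0.0013,0],[0.001,0,-0.0013,0]]'|egrep 'pos|force'; python3 -c "
from fn import *
print(f())"; $H '[[-0.0003,0,0.0018,0],[-0.0003,0,0.0018,0]]'|egrep 'pos|force'; $H '[[-0.0004,0,0.0018,0],[-0.0004,0,0.0018,0]]'|egrep 'pos|force';$H '[[0.0008,0,0.0006,0],[0.0008,0,0.0006,0]]'|egrep 'pos|force'; python3 -c "
from fn import *
print(f())"
```

```text
eef_pos: [570.1, 12.4, 160.3]
wrist_force: [-6.5, -0.4, -10.2]
[np.float64(-12.1), np.float64(-0.5)]
eef_pos: [570.0, 12.4, 159.9]
wrist_force: [-7.8, -0.1, 9.8]
eef_pos: [570.0, 12.4, 159.9]
wrist_force: [-9.3, 1.4, 11.3]
eef_pos: [570.2, 12.4, 160.0]
wrist_force: [-12.9, -0.0, 6.5]
[np.float64(-2.1), np.float64(14.3)]
```

```bash
H="python3 -m handwheel"; $H '[[0,0,0,0],[0,0,0,0]]' 0 5|egrep 'pos|force|gap'; $H '[[0,0,0,0],[0,0,-0.02,0],[0,0,-0.05,0]]'|egrep 'pos|force|gap'; $H '[[0,0,-0.05,0],[0,0,-0.09,0],[0,0,-0.09,0]]'|egrep pos;  $H '[[-0.05,0,0,0],[-0.1,0.02,0,2],[-0.15,0.05,0,4],[-0.19,0.08,0,6],[-0.21,0.1,0,8]]'|grep pos; $H '[[0,0.05,0,2],[0,0.09,0,4.6],[0,0.09,0,4.6]]'
python3 -c "
from h import *
to(415,-332.7,130,-.265)
cv2.imwrite('pics/scene3.png',cams.camera('scene')[:,:,::-1]);cv2.imwrite('pics/top3.png',cams.camera('top')[:,:,::-1])"
```

```text
eef_pos: [570.7, 12.4, 160.4]
wrist_force: [-0.4, -0.2, -0.0]
finger_gap: 75.8
eef_pos: [572.2, 12.3, 210.5]
wrist_force: [-0.1, 0.4, 0.6]
finger_gap: 94.0
eef_pos: [576.2, 12.1, 303.5]
eef_pos: [359.7, -77.6, 308.7]
clock: 53.02
eef_pos: [341.8, -167.5, 308.1]
eef_rot: [3.135, 0.029, -0.277]
wrist_force: [-0.6, -0.5, 0.1]
finger_gap: 94.0
t 53.02 pos [ 341.8 -167.5  308.1] yaw -0.277 gap 94.0 F [-0.6 -0.5  0.1] -> d [0.1206 0.1378 0.1755] turn -0.7
```

```bash
H="python3 -m handwheel"; $H '[[0.03,0.04,0,-0.7],[0.06,0.08,0.03,-0.7],[0.09,0.11,0.08,-0.7],[0.12,0.137,0.12,-0.7],[0.12,0.137,0.17,-0.7]]'|grep pos;$H '[[0,0,0.01,0],[0,0,0.01,0]]'|grep pos
python3 -c "
from h import *
to(415,-332.5,70,-.265)"
```

```text
eef_pos: [417.2, -330.0, 133.6]
eef_pos: [417.5, -329.3, 124.3]
t 54.0 pos [ 417.5 -329.3  124.3] yaw -0.259 gap 94.0 F [1.  1.  0.8] -> d [-0.0001  0.0034  0.0544] turn 0.3
```

```bash
H="python3 -m handwheel"; $H '[[0,0.003,0.03,0.3],[0,0.003,0.05,0.3],[0,0.003,0.05,0.3]]'|grep pos
python3 -c "
from h import *
to(415,-332.5,44,-.265)"
```

```text
eef_pos: [415.8, -332.0, 75.5]
t 54.38 pos [ 415.8 -332.    75.5] yaw -0.264 gap 93.9 F [-0.4 -1.   0.4] -> d [0.0002 0.0006 0.0316] turn 0.1
```

```bash
H="python3 -m handwheel"; $H '[[0,0.0005,0.02,0],[0,0.0005,0.028,0],[0,0.0005,0.0312,0],[0,0.0005,0.0312,0]]'|egrep 'pos|force';$H '[[0,0,0,0],[0,0,0,0],[0,0,0,0],[0,0,0,0],[0,0,0,0]]' 0.5 4; $H '[[0,0,0,0],[0,0,0,0],[0,0,0,0]]'
```

```text
eef_pos: [415.1, -332.6, 45.1]
wrist_force: [-0.5, -0.1, -0.7]
clock: 55.5
eef_pos: [415.1, -332.7, 45.2]
eef_rot: [3.135, 0.027, -0.264]
wrist_force: [-0.9, -1.6, 2.0]
finger_gap: 60.8
clock: 55.88
eef_pos: [415.1, -332.7, 45.2]
eef_rot: [3.135, 0.027, -0.264]
wrist_force: [0.2, -0.5, 1.6]
finger_gap: 60.3
```

```bash
H="python3 -m handwheel"; $H '[[0.001,0,-0.01,0],[0.0025,0,-0.019,0],[0.0045,0,-0.026,0],[0.0065,0,-0.0335,0]]' - 4|egrep 'pos|force|gap';$H '[[0.003,0,-0.007,0],[0.006,0,-0.014,0],[0.0105,0,-0.021,0],[0.0157,0,-0.028,0],[0.0157,0,-0.028,0]]'|egrep 'pos|force|gap';  $H '[[0,0,0,0],[0,0,0,0],[0,0,-0.01,0],[0,0,-0.04,0],[0,0,-0.08,0]]' - 60;$H '[[0,0,-0.05,0],[0,0,-0.1,0],[0,0,-0.12,0],[0,0,-0.12,0]]'
python3 -c "
from h import *
to(510,-85,308,-.05)"
```

```text
eef_pos: [422.6, -334.5, 79.1]
wrist_force: [0.5, -0.7, -2.7]
finger_gap: 60.0
eef_pos: [439.0, -338.8, 107.1]
wrist_force: [-0.8, 0.1, -2.0]
finger_gap: 59.7
clock: 57.62
eef_pos: [440.7, -338.5, 187.9]
eef_rot: [3.135, 0.027, -0.264]
wrist_force: [1.1, 0.1, -2.3]
finger_gap: 58.1
clock: 58.12
eef_pos: [444.2, -338.7, 309.5]
eef_rot: [3.134, 0.024, -0.263]
wrist_force: [0.2, 0.5, -3.7]
finger_gap: 57.9
t 58.12 pos [ 444.2 -338.7  309.5] yaw -0.263 gap 57.9 F [ 0.2  0.5 -3.7] -> d [-0.0025 -0.2621 -0.0004] turn -12.2
```

```bash
H="python3 -m handwheel"; $H '[[0,-0.04,0,-1],[0,-0.08,0,-3],[0,-0.12,0,-5],[0,-0.15,0,-7],[0,-0.16,0,-9]]'|grep pos;$H '[[0,-0.04,0,-1],[0,-0.07,0,-2],[0,-0.085,0,-3.2],[0,-0.085,0,-3.2]]'|grep pos
python3 -c "
from h import *
to(555.7,-89.5,205,-.05)"
```

```text
eef_pos: [485.8, -182.9, 307.2]
eef_pos: [494.5, -98.4, 306.6]
t 59.25 pos [494.5 -98.4 306.6] yaw -0.046 gap 58.0 F [-0.6 -0.1 -1.8] -> d [ 0.0635 -0.0119  0.0999] turn 0.2
```

```bash
H="python3 -m handwheel"; $H '[[0.03,-0.006,0.01,0],[0.0635,-0.0119,0.03,0],[0.0635,-0.0119,0.06,0],[0.0635,-0.0119,0.09,0],[0.0635,-0.0119,0.099,0]]'|grep pos; $H '[[0,0,0,0.3],[0,0,0,0.3]]'
python3 - <<'E'
from h import *
to(555.7,-89.5,203.3,-.05)
im=cams.camera('scene')[:,:,::-1]; cv2.imwrite('pics/scene4.png',im)
im=im[145:245,295:425]
im=(255*(im/255.)**.55).astype(np.uint8)
im=cv2.resize(im,None,fx=6,fy=6,interpolation=cv2.INTER_CUBIC)
cv2.imwrite('pics/o.png',im)
E
```

```text
eef_pos: [555.0, -90.6, 204.0]
clock: 60.12
eef_pos: [555.3, -91.1, 205.1]
eef_rot: [3.14, 0.029, -0.054]
wrist_force: [-0.0, -0.0, -2.2]
finger_gap: 58.0
t 60.12 pos [555.3 -91.1 205.1] yaw -0.054 gap 58.0 F [-0.  -0.  -2.2] -> d [ 0.0003 -0.0017  0.0018] turn -0.2
```

View pics/o.png

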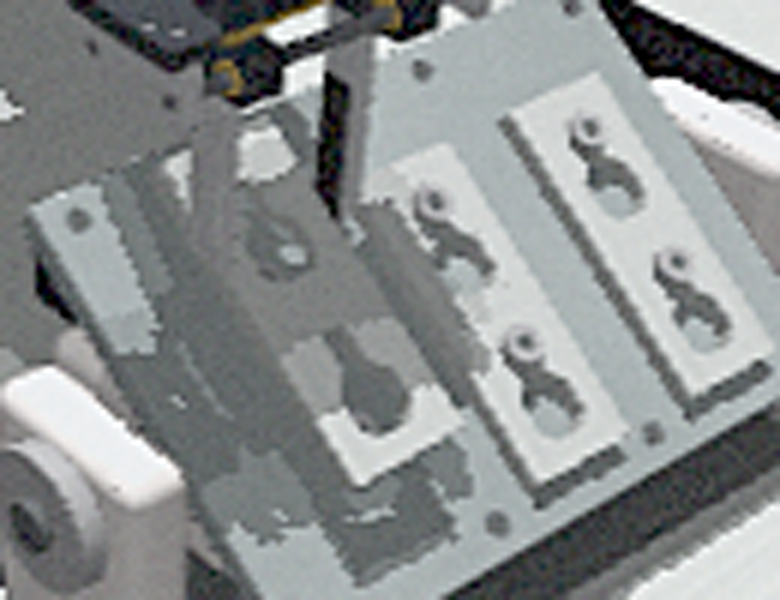

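```bash
python3 - <<'E'
from h import *
from scipy.spatial.transform import Rotation as Ro
q=np.array([587.8,8.92,122.44,-.044]); R=Rz(q[3])@R0
P=np.array([(377,398),(283,250),(362,485),(468,418)])/6+[295,145]-.4
G=np.array([[-52,0],[24,0],[-80,30],[-80,-30]])
for h in(47,51):
    def W(v):
        l=np.c_[G,np.zeros(4)]@Ro.from_euler("yz",v[2:4]).as_matrix().T+[30+v[0],102+v[1],h]
        return (R@l.T).T+q[:3]
    for m in (0,1):
        r=least_squares(lambda v:np.r_[(proj("scene",W(v))-P).ravel(),0 if m else 1e3*v[2],20*v[3]],[0,0,0,0]); print(h,r.x.round(3),r.fun.round(2))
E
```

```text
47 [ 5.418 -0.595  0.     0.028] [ 0.33 -0.18 -0.24 -0.5   0.3  -0.25 -0.39  0.93  0.01  0.56]
47 [ 5.252 -0.029  0.035  0.015] [ 0.33 -0.21 -0.42 -0.27  0.28 -0.46 -0.19  0.95  0.    0.3 ]
51 [4.927 2.163 0.    0.028] [ 0.34 -0.17 -0.31 -0.62  0.29 -0.18 -0.31  0.96  0.01  0.55]
51 [4.745 2.772 0.038 0.014] [ 0.34 -0.21 -0.5  -0.37  0.26 -0.41 -0.1   0.98  0.    0.27]
```

```bash
H="python3 -m handwheel"; $H '[[0.0045,-0.002,0.003,0],[0.0018,-0.002,0.0071,0],[-0.001,-0.002,0.0112,0],[-0.0037,-0.002,0.0153,0],[-0.0037,-0.002,0.0153,0]]'|egrep 'pos|force'; for i in 1 2 3 4; do $H '[[-0.0011,0,0.0016,0],[-0.0022,0,0.0033,0],[-0.0022,0,0.0033,0]]'|egrep 'pos|force'; done
```

```text
eef_pos: [551.0, -88.8, 189.6]
wrist_force: [0.1, -0.3, -2.2]
eef_pos: [548.6, -88.7, 186.3]
wrist_force: [-0.4, 0.5, -2.4]
eef_pos: [546.2, -88.5, 182.9]
wrist_force: [0.2, 0.2, -2.2]
eef_pos: [543.8, -88.4, 179.6]
wrist_force: [-0.0, 0.2, -2.6]
eef_pos: [541.7, -88.3, 176.7]
wrist_force: [1.3, 0.1, 1.5]
```

```bash
H="python3 -m handwheel"; $H '[[0,0,0,0],[0,0,0,0]]' - 8|egrep 'pos|force|gap'; for i in 1 2 3 4; do $H '[[-0.0005,0,0.0008,0],[-0.0005,0,0.0008,0]]'|egrep 'pos|force'; done
```

```text
eef_pos: [541.6, -88.3, 176.5]
wrist_force: [0.1, 0.6, -2.3]
finger_gap: 60.0
eef_pos: [541.4, -88.3, 176.2]
wrist_force: [1.3, 0.2, 2.7]
eef_pos: [541.1, -88.2, 175.6]
wrist_force: [1.8, 2.0, 4.8]
eef_pos: [540.5, -88.0, 174.8]
wrist_force: [1.2, 2.7, 4.0]
eef_pos: [539.9, -87.9, 173.9]
wrist_force: [2.0, 3.2, 3.1]
```

```bash
H="python3 -m handwheel"; $H '[[0.0006,0,-0.001,0],[0.0006,0,-0.001,0]]' - 50; $H '[[0.0006,0,-0.0009,0],[0.0033,0,0.0009,0],[0.0033,0,0.0009,0]]'|egrep 'pos|force'; $H '[[0.004,0,0.0027,0],[0.004,0,0.0027,0]]'|egrep 'pos|force'
```

```text
clock: 63.8
eef_pos: [540.1, -88.0, 174.3]
eef_rot: [3.14, 0.03, -0.053]
wrist_force: [1.3, 0.1, -3.0]
finger_gap: 59.1
eef_pos: [543.4, -88.3, 172.9]
wrist_force: [0.2, -0.1, -2.3]
eef_pos: [547.4, -88.5, 169.8]
wrist_force: [0.3, 0.1, -2.6]
```

```bash
H="python3 -m handwheel"; $H '[[0.004,0,0.0026,0],[0.0065,0,0.0043,0],[0.0065,0,0.0043,0]]'|egrep 'pos|force';  for i in 1 2 3 ; do $H '[[0.0016,0,0.001,0],[0.0025,0,0.0016,0],[0.0025,0,0.0016,0]]'|egrep 'pos|force'; done;  for i in 1 2; do $H '[[0.0008,0,0.0005,0],[0.0008,0,0.0005,0]]'|egrep 'pos|force'; done
```

```text
eef_pos: [554.1, -89.2, 165.0]
wrist_force: [2.2, -5.0, -4.4]
eef_pos: [556.6, -89.4, 163.3]
wrist_force: [0.7, -3.2, -2.7]
eef_pos: [559.1, -89.5, 161.5]
wrist_force: [-0.1, -3.5, -3.0]
eef_pos: [561.7, -89.6, 159.7]
wrist_force: [0.3, -2.3, -2.4]
eef_pos: [562.6, -89.6, 159.2]
wrist_force: [-0.2, -2.2, -2.0]
eef_pos: [563.4, -89.6, 158.6]
wrist_force: [-0.4, -2.4, -2.3]
```

```bash
H="python3 -m handwheel"; $H '[[0,0.0008,0,0],[0,0.0008,0,0]]'|egrep 'pos|force';  for i in 1 2 3 4; do $H '[[0.0008,0,0.0005,0],[0.0008,0,0.0005,0]]'|egrep 'pos|force'; done
```

```text
eef_pos: [563.4, -90.3, 158.6]
wrist_force: [-0.1, 0.5, -2.0]
eef_pos: [564.2, -90.2, 158.0]
wrist_force: [-0.3, 0.9, -2.7]
eef_pos: [565.0, -90.2, 157.4]
wrist_force: [-0.2, 0.1, -1.9]
eef_pos: [565.3, -90.2, 157.2]
wrist_force: [-6.1, 0.3, 3.3]
eef_pos: [565.4, -90.2, 157.1]
wrist_force: [-9.5, 1.7, 6.1]
```

```bash
H="python3 -m handwheel"; $H '[[0,0,0,0],[0,0,0,0]]' - 60 |egrep 'pos|force'; for i in 1 2 3 4 ; do $H '[[0.0006,0,-0.0009,0],[0.0006,0,-0.0009,0]]'|egrep 'pos|force'; done; for i in 1 2; do  $H '[[0.0009,0,-0.0013,0],[0.0009,0,-0.0013,0]]'|egrep 'pos|force'; python3 -c "
from fn import *
print(f())";done
```

```text
eef_pos: [565.3, -90.2, 157.3]
wrist_force: [-3.7, 0.1, 1.2]
eef_pos: [565.8, -90.3, 158.0]
wrist_force: [-4.0, -0.0, -1.3]
eef_pos: [566.1, -90.3, 158.5]
wrist_force: [-5.6, 0.6, -4.7]
eef_pos: [566.2, -90.3, 158.6]
wrist_force: [-5.1, -0.5, -7.3]
eef_pos: [566.2, -90.3, 158.6]
wrist_force: [-5.7, -1.3, -8.0]
eef_pos: [566.3, -90.3, 158.6]
wrist_force: [-7.2, 0.1, -8.9]
[np.float64(-11.4), np.float64(0.8)]
eef_pos: [566.3, -90.3, 158.7]
wrist_force: [-6.3, -0.1, -9.3]
[np.float64(-11.2), np.float64(-0.2)]
```

```bash
H="python3 -m handwheel"; $H '[[0.001,0,-0.0013,0],[0.001,0,-0.0013,0],[0.001,0,-0.0013,0],[0.001,0,-0.0013,0],[0.001,0,-0.0013,0]]'|egrep 'pos|force'; python3 -c "
from fn import *
print(f())"; $H '[[-0.0003,0,0.0018,0],[-0.0003,0,0.0018,0]]'|egrep 'pos|force'; $H '[[0.0008,0,0.0006,0],[0.0008,0,0.0006,0]]'|egrep 'pos|force'; python3 -c "
from fn import *
print(f())"
$H '[[0,0,0,0],[0,0,0,0]]' 0 5|egrep 'pos|force|gap'; $H '[[0,0,0,0],[0,0,-0.02,0],[0,0,-0.05,0]]'|egrep 'pos|force|gap'; $H '[[0,0,-0.05,0],[0,0,-0.09,0],[0,0,-0.09,0]]'|egrep pos;  $H '[[-0.05,0,0,0],[-0.1,0.02,0,0],[-0.15,0.05,0,0],[-0.19,0.08,0,0],[-0.21,0.1,0,0]]'|grep pos; $H '[[0,0.05,0,0],[0,0.1,0,0],[0,0.15,0,0],[0,0.2,0,0],[0,0.2,0,0]]'
```

```text
eef_pos: [566.3, -90.3, 158.6]
wrist_force: [-8.1, -0.7, -9.3]
[np.float64(-12.2), np.float64(1.3)]
eef_pos: [566.2, -90.3, 158.2]
wrist_force: [-8.0, 1.0, 9.0]
eef_pos: [566.3, -90.3, 158.2]
wrist_force: [-13.3, 1.0, 6.7]
[np.float64(-2.2), np.float64(14.8)]
eef_pos: [566.9, -90.4, 158.7]
wrist_force: [0.7, -1.2, 0.1]
finger_gap: 75.6
eef_pos: [569.1, -90.4, 208.7]
wrist_force: [-0.6, -0.3, -0.8]
finger_gap: 94.1
eef_pos: [574.5, -90.8, 301.7]
eef_pos: [357.9, -180.1, 310.2]
clock: 72.8
eef_pos: [346.2, -381.8, 308.2]
eef_rot: [-3.141, 0.045, -0.057]
wrist_force: [-0.2, -0.2, -0.2]
finger_gap: 93.9
```

```bash
python3 - <<'E'
from h import *
q=np.array([587.8,8.92,122.44,-.044]); R=Rz(q[3])@R0
im=cv2.cvtColor(cams.camera("scene"),cv2.COLOR_RGB2GRAY); old=cv2.cvtColor(cv2.imread("pics/scene0.png"),cv2.COLOR_BGR2GRAY)
def rect(im,y0,z=12,m=20):
    L=np.array([[100,y0-45,z],[100,y0+45,z],[-100,y0+45,z],[-100,y0-45,z]],float)
    H=cv2.getPerspectiveTransform(proj("scene",(R@L.T).T+q[:3]).astype(np.float32),np.float32([[0,0],[180,0],[180,400],[0,400]]))
    return cv2.warpPerspective(im,H,(180,400),flags=cv2.INTER_CUBIC)
ref=rect(im,-102)[40:360,25:155]
print("old vs new left:",end="")
for n,I,y in(("old_left@start",old,-102),("mid",im,0),("right",im,102)):
    r=cv2.matchTemplate(rect(I,y),ref,cv2.TM_CCOEFF_NORMED); _,v,_,p=cv2.minMaxLoc(r); print(n,round(v,3),"offset mm (right, down)",(p[0]-25)/2,(p[1]-40)/2)
t=cams.camera("top")[:,:,::-1]; t0=cv2.imread("pics/top0.png"); s=cams.camera("scene")[:,:,::-1]; s0=cv2.imread("pics/scene0.png")
for nm,b,c,x in(("scene",s0,s,[(283,308,20),(405,263,18),(466,188,14),(67,290,60)]),("top",t0,t,[(200,145,13),(317,121,13),(407,145,13),(505,240,40)])):
    for u,v,k in x: print(nm,u,v,"mean diff",cv2.absdiff(b[v-k:v+k,u-k:u+k],c[v-k:v+k,u-k:u+k]).mean().round(1))
# tray: bright guard blob within tray
g=cv2.cvtColor(t,cv2.COLOR_BGR2GRAY)
d=(cv2.GaussianBlur(g,(3,3),0)<75).astype(np.uint8); d[:, :165]=0;d[:,236:]=0;d[:165]=0;d[262:]=0
k,l,st,ce=cv2.connectedComponentsWithStats(d); i=1+np.argmax(st[1:,4]); print("tray box",st[i])
x,y,w,h=st[i][:4]; sub=(g[y+4:y+h-4,x+4:x+w-4]>85).astype(np.uint8); k,l2,st2,_=cv2.connectedComponentsWithStats(sub); j=1+np.argmax(st2[1:,4]); ys,xs=np.where(l2==j); print("guard in tray",cv2.minAreaRect(np.c_[xs+x+4,ys+y+4].astype(np.float32)))
for p in[(x,y),(x+w,y+h)]: print(onz("top",p,45).round(0))
E
```

```text
old vs new left:old_left@start 0.92 offset mm (right, down) 1.0 0.0
mid 0.963 offset mm (right, down) 0.0 0.0
right 0.926 offset mm (right, down) 0.0 0.0
scene 283 308 mean diff 3.3
scene 405 263 mean diff 3.4
scene 466 188 mean diff 3.5
scene 67 290 mean diff 6.2
top 200 145 mean diff 1.8
top 317 121 mean diff 1.7
top 407 145 mean diff 1.8
top 505 240 mean diff 6.4
tray box [ 180  177   54   71 2622]
guard in tray ((208.76467895507812, 210.5587921142578), (17.870285034179688, 46.09459686279297), 4.39870548248291)
[552. 431.  45.]
[304. 235.  45.]
```

```bash
python3 -c "
from h import *
print(manip.sign_off(), read_state()['clock'])"
```

```text
the job is handed in; nothing more can be done
the job is handed in; nothing more can be done
```

The job is done and was handed in at about 73 s of robot time. All three clean guards hang fully home and passed their tugs. The fourth is still on the pallet.

- **Spattered guards:** only the left one was there at the start. I slid it up to the wide ends, lifted it off and laid it flat in the black tray.
- **Hanging:** I took the clean guards one at a time from the stack and hung them left, middle, right. Each was pushed down until its slot ends met the bolt shanks.
- **Tugs:** each guard was tugged straight off the table right after it was hung, before the next one went on. The wrist force along the table's normal read about 10–12 N and was held for more than half a second. That reading includes about 2 N of the guard's own weight. The bolt heads held every time, and I pressed each guard home again before letting go.

**Last checks**
- I had used all 16 pictures by then, so the final check was by image code. The middle and right guards sit at the same home position as the left one, with 0 mm offset at 0.5 mm resolution. The left guard had been seen home in two pictures.
- The three hubs near the work have not moved.
- The picture region around the nine hubs further off changed more than the rest. I put that down to the arm's shadow, but did not confirm it.
- The tray now reads roughly 20 mm from where it started, apparently the knock the task warned of. The old guard is still inside it, and its outline matches a guard lying flat.

**Imperfect points**
- The push that found home on the left guard reached about 26 N.
- The right guard rubbed a shank with up to 5 N sideways until I shifted it 0.8 mm.
- The tool ended about 2.5° off vertical from being loaded.

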